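# Press a separator cover home and lock it with the square key

### The arm

A 6-joint arm with a two-finger parallel gripper is mounted at the origin on the work surface. World frame = base frame: x ahead of the robot, y to its left, z up, the work surface at z = 0. Lengths are in mm, angles in rad, forces in N, time in s.
With the tool pointing down it reaches from about 375 to 825 mm from the base axis. Payload 5.5 kg.
Tool frame: the origin (TCP) lies at the very end of the fingers, on their centre line; the grasp point (between the pads) lies robot.grasp_offset behind it (robot.grasp_offset is the distance from the TCP to the grasp point, in mm); z points along the fingers, y is the direction in which the jaws open and shut (so a half turn about z gives the same grasp; the last joint's range is limited). The gripper opens to 85 mm and grips with 20 to 120 N. Pads are 22 mm wide; open, the fingers measure 114 mm over their backs; the gripper's body (76 mm by 85 mm) begins 54 mm behind the grasp point. The pads swing forward as they close: fully open they stand 13 mm farther back than shut.
Start: joints at [1.324, 0.314, -0.047, 1.21, 0, 1.571], TCP at [146.578, 581.816, 195.599] pointing down, gripper open.
Joint ranges: [-2.67, 2.67], [-0.69, 1.73], [-1.03, 1.25], [-2.08, 2.16], [-1.42, 1.45], [-3.14, 3.14]. Speed limits (rad/s): [2.39, 2.39, 3.01, 3.14, 3.14, 3.14].

### API

Orientations are given as [roll, pitch, yaw] about the fixed x, y, z axes, in that order (R = Rz(yaw) Ry(pitch) Rx(roll)).
In Python, from cell import robot gives the robot as it stands.
- The arm moves only by the shell command python3 -m crank 'ROWS' [FORCE]. ROWS is JSON, a list of rows, each an object of numbers: "gripper": the finger opening in mm, from 0 to 85.4; "dx", "dy", "dz": the shift along the tool's x, y, z in mm; "wx", "wy", "wz": the turn, a rotation vector about the tool's x, y, z in rad. A call has 1 to 5 rows; each row is the pose to reach, as a shift and turn from the pose commanded when the call began, along the tool's axes at that moment; what a row does not reach only later rows make up. A row lasts 1/12 s, in which the tool goes at most 41.7 mm and 7.16 degrees, less where a joint would pass 70% of its speed; a pose out of reach is approached as far as the arm can. A call with a gripper value outside its range is refused whole. The fingers move at their own pace and stop on an object; FORCE is the grip in N (left out, the last holds). Time passes only in rows, so rows that repeat a pose let the fingers close. It gives the time, the measured TCP pose, the force and the opening at its end, in the units of the state.
- robot.read_state(): the state, without advancing time (a new reading comes with each control period).
- robot.snapshot(name): name is "scene" or "side" or "wrist"; returns the picture (400x640x3 uint8, blue, green, red); there is no depth.
- robot.camera_model(name): a dict with "mtx" (3x3 intrinsics, pixels), "k1" (the pictures are not rectified: a ray, as slopes to the right and down, at radius r is drawn at 1 + k1 r^2 times it, then the intrinsics apply), "rvec" (rotation vector, rad) and "tvec" (3), from world to camera coordinates, as OpenCV has them; the wrist camera has in their place "T_tool_cam" (4x4, takes a point from camera to tool coordinates, whose origin is the TCP and whose axes are the flange's). Camera axes: x right, y down, z forward; pixel columns grow to the right and rows downward; lengths in mm; the calibration is good to about 2 mm. A picture is of the moment at which its call begins: read the wrist's pose just before it. camera_model takes no time and is no camera call.
- robot.sign_off(): hands the job in, once; it reports no verdict.
The state is a dict: "time": time; "joint_pos": joint angles; "joint_velocities": joint speeds; "joint_efforts": joint torques, N m; "eef_pos": TCP position; "tcp_rot": TCP orientation; "force": force on the tool from outside, world axes, zero at the start; "moment": the same for the moment, N m; "width": finger opening in mm.
Only numpy, scipy, OpenCV 4.12 (cv2) and the standard library are available. Lean on these libraries where they do the work, as an engineer would, in place of code of your own. Each camera call takes 0.05 s, during which the arm holds its last target. There are 200 camera calls.

### The job

Close up the grease separator: first push its round cover fully home, then put the square key from the stand into the recess of the grey lock knob and turn the knob clockwise with it until it stops. Then stand the key back in its stand, hanging upright by its collar as before, let go of it, and leave the other things on the bench where they are.

Things in the scene. Friction and masses are not known exactly. Their poses are not given: they have to be found in the camera images.
- unit: Benchtop grease separator, a low box 200 x 200 mm, 60 mm tall, fixed to the bench. Origin: centre of its underside, z up. On top a round steel cover, a disc 152 mm across, 10 mm thick, and on the cover the captive grey lock knob: a square block 54 x 54 mm, 26 mm high, with a pointer nose 24 mm long, 14 mm high, on one side near its foot.
- lock_centre (a point): Point on the cover's axis, level with the knob's top face (30 mm above the cover's top face); rides with the cover. In the knob's top is a square recess 22 x 22 mm, 22 mm deep, chamfered 1 mm. NOTE: knob and recess sit off-centre, up to 4.5 mm from this point along each of the unit's x and y axes, differently every time and not measured: find it by touch.
- cover (a joint): How far the cover has been pushed down, m: 0 = 10 mm proud, 0.010 = fully home, resting on its seat. Stiff gasket: needs about 10 N of push, stays where it is left.
- knob (a joint): Lock knob angle, rad, growing clockwise seen from above: 0 = unlocked, 1.571 = locked (end stop). At 0 the recess sides are parallel to the unit's x and y axes and the pointer nose points along the unit's +y; at 1.571 along its +x. Turning takes about 0.2 N m.
- key: Loose T-handled key, 130 mm long, 0.25 to 0.5 kg. Origin: lower end of the tip; z up the shaft, x along the handle bar. From the tip up: cone nose 16 to 20 mm across, 4 high; square tip 20 x 20 (sides along x, y) to z = 40; shaft 20 across; collar disc 64 across, z = 80 to 86; black handle bar 110 (x) x 24 (y) mm, z = 94 to 130.
- key_tip (a point): Centre of the lower end of the key's tip (the key's origin).
- key_collar (a point): On the key's axis, at the underside of its collar, 80 mm above the tip.
- key_handle (a point): Middle of the key's handle bar, 112 mm above the tip; the place to grip, across the 24 mm width. Off-axis or lasting pushes make the key creep or tilt in a parallel gripper.
- stand: The key's stand, fixed to the bench: base 90 x 90 x 8 mm with an upright open tube, 54 mm outside, 42 mm inside diameter, rim 90 mm above the bench. The key's collar rests on the rim, its tip hangs 10 mm above the bench. Origin: centre of its underside.
- stand_mouth (a point): Centre of the stand tube's upper rim, 90 mm above the bench.
- squeeze: Bystander, not part of the job: white plastic squeeze bottle, 54 mm across, 120 tall. Origin: centre of its underside.
- jar: Bystander, not part of the job: glass jar with a steel cap, 64 mm across, 100 tall. Origin: centre of its underside.
- bowl: Bystander, not part of the job: steel bowl, 150 mm across, 60 tall. Origin: centre of its underside.
- mug: Bystander, not part of the job: white mug, 80 mm across, 90 tall. Origin: centre of its underside.
- turner: Bystander, not part of the job: turner (spatula) with a wooden handle, lying flat. Origin: middle, at its underside.
- ladle: Bystander, not part of the job: steel spoon, lying flat. Origin: middle, at its underside.
Things that resemble listed ones, but are neither listed nor needed, are in the scene too. Leave any pink look-alike of the stand alone.

How it is judged:
By the outcome, as a careful person would: the job done as asked, in the order asked, and still so for the second after the job is handed in, with the robot touching nothing.
It also fails if it takes over 64 s, if anything falls off the work surface, if the arm or the gripper's body presses on something with over 40 N, if the wrist force passes 120 N, or if a joint passes its speed limit or range.

## Working session

There is one attempt and no reset: what is moved stays moved. The work goes in short steps, Python scripts to look and compute and a shell command to move; the robot and the scene stay as the last step left them, time stands still between calls to the robot, and variables do not carry over. Pictures are saved under pics/ and viewed, about 8 in all and at most 12, crops included, and the job is handed in when it is done.

```bash
ls; mkdir -p pics; python3 - <<'E'
from cell import robot
import cv2,numpy as np
print(robot.read_state(), robot.grasp_offset)
a=robot.snapshot("scene");b=robot.snapshot("side");
cv2.imwrite("pics/scene.png",a);cv2.imwrite("pics/side.png",b)
for n in("scene","side","wrist"):print(n,robot.camera_model(n))
E
```

```text
pics
{'time': 0.0, 'joint_pos': array([ 1.32400984e+00,  3.14256319e-01, -4.80859205e-02,  1.21018819e+00,
        1.24330571e-05,  1.57077997e+00]), 'joint_velocities': array([ 0.00055789, -0.00012965,  0.00178025,  0.00107905, -0.00081399,
       -0.00013519]), 'joint_efforts': array([ 2.10433856e-03, -5.39589214e+01,  3.39747584e+01,  1.93115923e-02,
        5.81845211e-05, -6.78506808e-06]), 'eef_pos': array([146.41235088, 581.20066981, 194.71345286]), 'tcp_rot': array([-3.13985855e+00, -1.24614052e-05,  2.89482250e+00]), 'force': array([-0.01407822, -0.46874904,  0.82716449]), 'moment': array([ 0.02010702, -0.02247919, -0.00992959]), 'width': 85.41525688295167} 18.700000000000003
scene {'mtx': array([[411.77040599,   0.        , 316.91042139],
       [  0.        , 411.77040599, 203.93964067],
       [  0.        ,   0.        ,   1.        ]]), 'k1': -0.04910909513188118, 'rvec': array([ 1.65673464,  1.9536989 , -0.76890363]), 'tvec': array([ -26.74821515, -303.35178732, 1877.53892304])}
side {'mtx': array([[423.53339208,   0.        , 322.80534473],
       [  0.        , 423.53339208, 199.80945196],
       [  0.        ,   0.        ,   1.        ]]), 'k1': -0.012368949475100673, 'rvec': array([ 2.12429539, -0.69429545,  0.33726279]), 'tvec': array([-360.82363555,  326.20168301, 1245.92605681])}
wrist {'mtx': array([[326.69050621,   0.        , 321.70033455],
       [  0.        , 326.69050621, 198.3690413 ],
       [  0.        ,   0.        ,   1.        ]]), 'k1': -0.0408140151675211, 'T_tool_cam': array([[ 3.01635916e-04, -9.61774209e-01, -2.73843531e-01,
         6.83770699e+01],
       [ 9.99999550e-01,  5.36333365e-04, -7.82183232e-04,
         1.09982997e+00],
       [ 8.99155082e-04, -2.73843172e-01,  9.61773939e-01,
        -1.78345202e+02],
       [ 0.00000000e+00,  0.00000000e+00,  0.00000000e+00,
         1.00000000e+00]])}
```

View pics/scene.png

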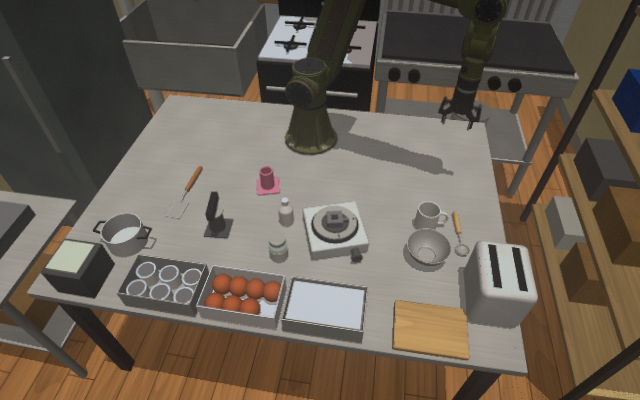

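View pics/side.png

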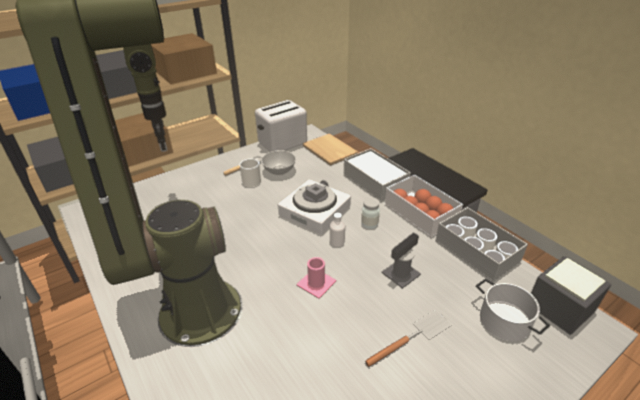

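The scene picture shows the unit with its top near (335,228), and the key in the dark stand near (215,215). In the side picture the unit is near (315,200) and the stand near (402,270). The pink decoy is at (267,180) in scene.

```bash
cat > h.py <<'E'
from cell import robot
import cv2,numpy as np
from scipy.spatial.transform import Rotation as R
def tool(s=None):
    s=s or robot.read_state(); T=np.eye(4)
    T[:3,:3]=R.from_euler('xyz',s['tcp_rot']).as_matrix(); T[:3,3]=s['eef_pos']; return T
def cam(n,T=None):  # world->cam 4x4, K, dist
    m=robot.camera_model(n)
    if n=='wrist': W=np.linalg.inv((tool() if T is None else T)@m['T_tool_cam'])
    else: W=np.eye(4);W[:3,:3]=R.from_rotvec(m['rvec']).as_matrix();W[:3,3]=m['tvec']
    return W,m['mtx'],np.array([m['k1'],0,0,0.])
def ray(c,px):
    W,K,d=c; u=cv2.undistortPoints(np.array([[px]],float),K,d)[0,0]
    I=np.linalg.inv(W); return I[:3,3],I[:3,:3]@np.r_[u,1]
def onplane(c,px,z): o,d=ray(c,px); return o+d*(z-o[2])/d[2]
def proj(c,P):
    W,K,d=c; return cv2.projectPoints(np.atleast_2d(np.array(P,float)),W[:3,:3],W[:3,3],K,d)[0][:,0]
def to(pos,yaw,T=None):
    """shift (tool axes) and turn to reach a tool-down pose from current measured pose"""
    T=tool() if T is None else T
    G=R.from_euler('xyz',[np.pi,0,yaw]).as_matrix()
    print('shift',(T[:3,:3].T@(np.array(pos)-T[:3,3])).round(1),'turn',R.from_matrix(T[:3,:3].T@G).as_rotvec().round(3))
E
python3 - <<'E'
from h import *
S=cam('scene');D=cam('side')
for p in[(304,207),(357,204),(367,247),(308,253)]:print('unit',onplane(S,p,60).round())
print('boss',onplane(S,(335,219),100).round(),onplane(D,(316,187),100).round())
print('stand',onplane(S,(217,227),8).round(),onplane(D,(402,272),8).round())
for p in[(205,233),(208,219),(232,220),(226,237)]:print('base',onplane(S,p,8).round())
print('handle',onplane(S,(212,207),202).round(),onplane(D,(405,246),122).round(),onplane(S,(212,207),122).round())
for n,p in(('jar',(277,254)),('sq',(286,220)),('pink',(267,187))):print(n,onplane(S,p,0).round())
E
```

```text
unit [479.  61.  60.]
unit [433. 250.  60.]
unit [623. 304.  60.]
unit [679. 112.  60.]
boss [552. 184. 100.] [558. 196. 100.]
stand [ 582. -248.    8.] [ 580. -245.    8.]
base [ 616. -282.    8.]
base [ 550. -295.    8.]
base [ 540. -204.    8.]
base [ 621. -201.    8.]
handle [ 651. -203.  202.] [ 578. -244.  122.] [ 585. -243.  122.]
jar [659.  -3.   0.]
sq [501.  -6.   0.]
pink [ 342. -120.    0.]
```

```bash
python3 - <<'E'
from h import *
to([556,185,260],1.817)
E
```

```text
shift [-494.  -284.3  -64.7] turn [-1.000e-03  1.000e-03  1.078e+00]
```

```bash
python3 -m crank '[{"dx":-33,"dy":-19,"dz":-4},{"dx":-66,"dy":-38,"dz":-9},{"dx":-99,"dy":-57,"dz":-13},{"dx":-132,"dy":-76,"dz":-17},{"dx":-165,"dy":-95,"dz":-22}]'
python3 -m crank '[{"dx":-33,"dy":-19,"dz":-4},{"dx":-66,"dy":-38,"dz":-9},{"dx":-99,"dy":-57,"dz":-13},{"dx":-132,"dy":-76,"dz":-17},{"dx":-165,"dy":-95,"dz":-22}]'
python3 -m crank '[{"dx":-33,"dy":-19,"dz":-4,"wz":0.12,"gripper":0},{"dx":-66,"dy":-38,"dz":-9,"wz":0.24,"gripper":0},{"dx":-99,"dy":-57,"dz":-13,"wz":0.36,"gripper":0},{"dx":-132,"dy":-76,"dz":-17,"wz":0.48,"gripper":0},{"dx":-165,"dy":-95,"dz":-22,"wz":0.6,"gripper":0}]'
python3 -m crank '[{"wz":0.12,"gripper":0},{"wz":0.24,"gripper":0},{"wz":0.36,"gripper":0},{"wz":0.478,"gripper":0},{"wz":0.478,"gripper":0}]'
python3 - <<'E'
from h import *
s=robot.read_state();T=tool(s);im=robot.snapshot('wrist');cv2.imwrite('pics/w1.png',im);np.save('T1',T);print(s)
E
```

```text
{'time': 0.1, 'joint_pos': array([ 1.32400216e+00,  3.14167684e-01, -4.79786969e-02,  1.21019624e+00,
        3.43561283e-06,  1.57080239e+00]), 'joint_velocities': array([ 0.00122573, -0.00125216,  0.00320157, -0.00032026, -0.00062527,
        0.00156285]), 'joint_efforts': array([ 1.74713077e-04, -5.40767670e+01,  3.40540981e+01,  1.11290911e-02,
       -5.24420955e-05,  8.02848508e-07]), 'eef_pos': array([146.43626596, 581.263246  , 194.8135734 ]), 'tcp_rot': array([-3.14004636e+00, -3.42623357e-06,  2.89479242e+00]), 'force': array([-0.36966014,  0.48903909, -0.09561587]), 'moment': array([-0.03439686, -0.01174479, -0.0077681 ]), 'width': 85.2899690107401}invalid input
invalid input
invalid input
invalid input
```

View pics/w1.png

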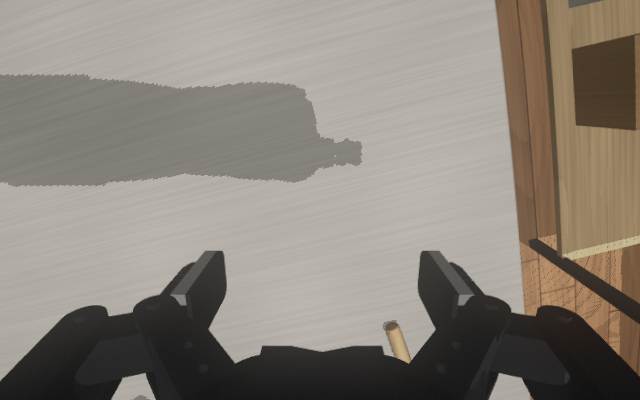

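The moves were refused, so the wrist still sees bare bench. Rows probably need every key.

```bash
python3 -m crank '[{"gripper":0,"dx":-33,"dy":-19,"dz":-4,"wx":0,"wy":0,"wz":0},{"gripper":0,"dx":-66,"dy":-38,"dz":-9,"wx":0,"wy":0,"wz":0},{"gripper":0,"dx":-99,"dy":-57,"dz":-13,"wx":0,"wy":0,"wz":0},{"gripper":0,"dx":-132,"dy":-76,"dz":-17,"wx":0,"wy":0,"wz":0},{"gripper":0,"dx":-165,"dy":-95,"dz":-22,"wx":0,"wy":0,"wz":0}]'
```

```text
time: 0.57
eef_pos: [284.1, 447.8, 217.4]
tcp_rot: [-3.141, -0.0, 2.895]
force: [0.2, -0.4, 0.1]
width: 25.6
```

```bash
python3 -m crank '[{"gripper":0,"dx":-33,"dy":-19,"dz":-4,"wx":0,"wy":0,"wz":0},{"gripper":0,"dx":-66,"dy":-38,"dz":-9,"wx":0,"wy":0,"wz":0},{"gripper":0,"dx":-99,"dy":-57,"dz":-13,"wx":0,"wy":0,"wz":0},{"gripper":0,"dx":-132,"dy":-76,"dz":-17,"wx":0,"wy":0,"wz":0},{"gripper":0,"dx":-165,"dy":-95,"dz":-22,"wx":0,"wy":0,"wz":0}]'
python3 -m crank '[{"gripper":0,"dx":-33,"dy":-19,"dz":-4,"wx":0,"wy":0,"wz":0.12},{"gripper":0,"dx":-66,"dy":-38,"dz":-9,"wx":0,"wy":0,"wz":0.24},{"gripper":0,"dx":-99,"dy":-57,"dz":-13,"wx":0,"wy":0,"wz":0.36},{"gripper":0,"dx":-132,"dy":-76,"dz":-17,"wx":0,"wy":0,"wz":0.48},{"gripper":0,"dx":-165,"dy":-95,"dz":-22,"wx":0,"wy":0,"wz":0.6}]'
python3 -m crank '[{"gripper":0,"dx":0,"dy":0,"dz":0,"wx":0,"wy":0,"wz":0.12},{"gripper":0,"dx":0,"dy":0,"dz":0,"wx":0,"wy":0,"wz":0.24},{"gripper":0,"dx":0,"dy":0,"dz":0,"wx":0,"wy":0,"wz":0.36},{"gripper":0,"dx":0,"dy":0,"dz":0,"wx":0,"wy":0,"wz":0.478},{"gripper":0,"dx":0,"dy":0,"dz":0,"wx":0,"wy":0,"wz":0.478}]'
python3 - <<'E'
from h import *
s=robot.read_state();T=tool(s);im=robot.snapshot('wrist');cv2.imwrite('pics/w2.png',im);np.save('T2',T)
E
```

```text
time: 0.98
eef_pos: [421.0, 315.3, 239.6]
tcp_rot: [-3.141, -0.0, 2.895]
force: [0.4, 0.4, -0.4]
width: -0.3
time: 1.4
eef_pos: [557.8, 182.8, 261.5]
tcp_rot: [-3.141, -0.0, 2.289]
force: [0.1, 0.6, 0.2]
width: 0.3
time: 1.82
eef_pos: [556.8, 184.2, 261.2]
tcp_rot: [-3.141, 0.0, 1.813]
force: [-0.4, -0.2, -0.3]
width: 0.3
```

View pics/w2.png

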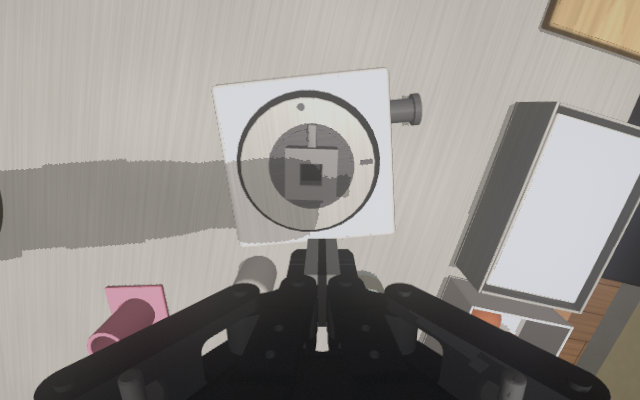

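Wrist view: unit top corners at (213,87), (387,68), (394,234) and (240,245). The cover circle is at about (308,160), the nose points image-up at (312,130), and the recess is at about (311,174).

```bash
python3 - <<'E'
from h import *
C=cam('wrist',np.load('T2.npy'))
c=[onplane(C,p,60) for p in[(213,87),(387,68),(394,234),(240,245)]]
print(np.round(c),np.mean(c,0).round(1)); 
for i in range(4): d=c[(i+1)%4]-c[i]; print(np.linalg.norm(d).round(1),np.degrees(np.arctan2(d[1],d[0])).round(2))
for z in(60,70,80):
  P=[onplane(C,p,z) for p in[(237,161),(380,161),(308,90),(308,231)]]
  print(z,np.linalg.norm(P[0]-P[1]),np.linalg.norm(P[2]-P[3]),np.mean(P,0))
print('recess',onplane(C,(311,174),100),onplane(C,(311,174),110))
S=cam('scene')
im=cv2.imread('pics/w2.png')[60:260,190:430]; 
cv2.imwrite('pics/w2c.png',cv2.resize(im,None,fx=3.3,fy=3,interpolation=cv2.INTER_CUBIC))
E
```

```text
[[419. 243.  60.]
 [601. 308.  60.]
 [666. 124.  60.]
 [482.  63.  60.]] [541.9 184.5  60. ]
193.1 19.72
195.4 -70.49
194.2 -161.64
190.8 109.18
60 167.74986032815357 167.13559102854518 [541.41762971 185.57426359  60.        ]
70 163.32991335620588 162.73182909380375 [541.41951519 187.3349009   70.        ]
80 158.90996638425807 158.32806715906236 [541.42140067 189.09553821  80.        ]
recess [547.08195618 181.60083766 100.        ] [546.9172349  183.68592358 110.        ]
```

View pics/w2c.png

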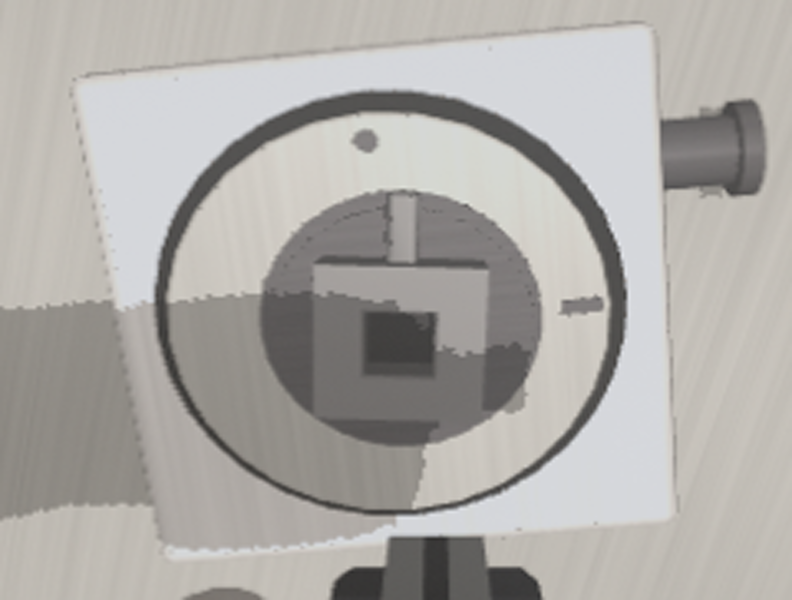

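The crop shows the knob with its nose along image-up and the recess at (311,174). The cover edge ring is concentric with the unit. The wrist and scene estimates disagree by about 12 mm and 5°, so I'll cross-check with zoomed crops of the fixed cameras.

```bash
python3 - <<'E'
import cv2,numpy as np
a=cv2.imread('pics/scene.png');b=cv2.imread('pics/side.png')
f=lambda i,x,y,w,h:cv2.resize(i[y:y+h,x:x+w],(400,300),interpolation=cv2.INTER_CUBIC)
cv2.imwrite('pics/comp.png',np.vstack([np.hstack([f(a,295,192,80,60),f(b,275,172,80,60)]),np.hstack([f(a,180,182,80,60),f(b,365,230,80,60)])]))
E
```

```text
(no output)
```

View pics/comp.png

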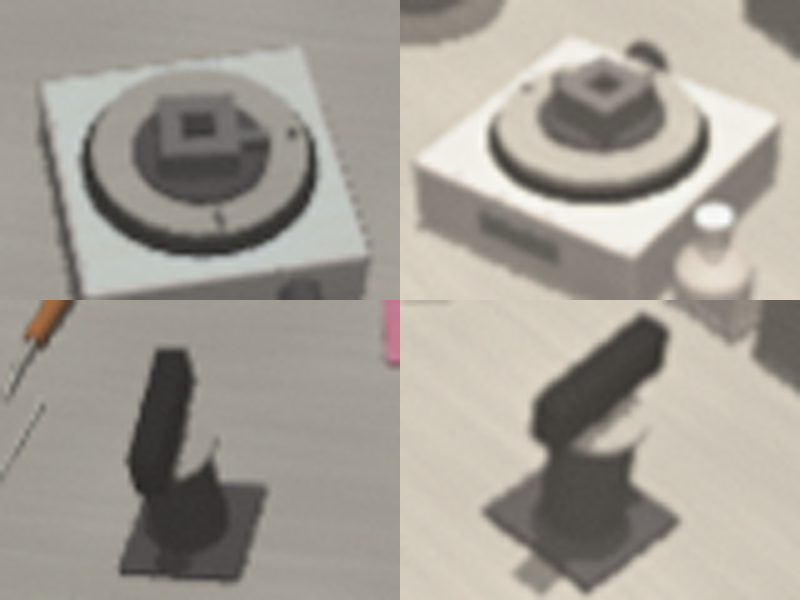

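The crops show that the cover stands proud of the box by a full rim. The nose points right in scene (+y world-ish), and the key handle in the stand is clearly visible in both views.

```bash
cat >> h.py <<'E'
def fitbox(obs,h,z,x0):
    """obs: list of (cam, px, world guess) corners of a square of half-size h at height z -> x,y,yaw + residuals"""
    from scipy.optimize import least_squares
    def c(p,s): a=R.from_euler('z',p[2]).as_matrix()@[s[0]*h,s[1]*h,0]; return [p[0]+a[0],p[1]+a[1],z]
    f=lambda p:np.concatenate([proj(C,c(p,s))[0]-px for C,px,s in obs])
    r=least_squares(f,x0,x_scale=[10,10,.05]); print(r.x.round(3),np.degrees(r.x[2]).round(1));print(r.fun.reshape(-1,2).round(1).tolist()); return r.x
E
python3 - <<'E'
from h import *
S,D,W=cam('scene'),cam('side'),cam('wrist',np.load('T2.npy'))
A,B,C_,E=(-1,-1),(-1,1),(1,1),(1,-1)
s=[(S,(303,209),A),(S,(355,201.4),B),(S,(368.6,244.4),C_),(S,(311.4,251.4),E)]
dd=[(278,204),(309,180),(350.6,196.4),(321,223.6)]
print([onplane(D,p,60).round() for p in dd])
d=[(D,dd[0],B),(D,dd[1],C_),(D,dd[2],E),(D,dd[3],A)]
w=[(W,(213,87),B),(W,(387,68),C_),(W,(394,234),E),(W,(240,245),A)]
x0=[550,184,.25]
for o in(s,d,w,s+d):fitbox(o,100,60,x0)
st=[(S,(204,236.6),E),(S,(233.4,219.4),B),(S,(228,238),C_),(D,(381.6,272),B),(D,(403,288),A),(D,(421,274),E)]
print([onplane(o[0],o[1],4).round() for o in st])
print('tcp px',proj(W,np.load('T2.npy')[:3,3]), 'scene/side corner of tcp',proj(S,np.load('T2.npy')[:3,3]),proj(D,np.load('T2.npy')[:3,3]))
E
```

```text
[array([415., 238.,  60.]), array([596., 299.,  60.]), array([659., 115.,  60.]), array([477.,  53.,  60.])]
[5.47640e+02 1.82712e+02 3.34000e-01] 19.1
[[-0.7, -0.7], [0.7, -0.1], [0.6, -0.4], [-0.6, 0.9]]
[5.37574e+02 1.77030e+02 3.32000e-01] 19.0
[[-1.3, 0.3], [0.1, -0.9], [1.1, -0.5], [0.1, 0.6]]
[5.42147e+02 1.83407e+02 3.36000e-01] 19.3
[[-3.6, -2.6], [3.1, -1.8], [2.1, 2.1], [-1.7, 4.6]]
[5.43088e+02 1.81640e+02 3.33000e-01] 19.1
[[-0.8, -1.7], [0.6, -1.0], [0.4, -1.5], [-0.7, -0.3], [-0.7, -0.8], [0.5, -1.9], [1.5, -1.6], [0.7, -0.7]]
[array([ 629., -282.,    4.]), array([ 533., -201.,    4.]), array([ 621., -194.,    4.]), array([ 531., -204.,    4.]), array([ 539., -293.,    4.]), array([ 626., -285.,    4.])]
tcp px [[319.35220717 229.5899162 ]] scene/side corner of tcp [[336.03815563 186.8703852 ]] [[316.90374428 150.66697243]]
```

```bash
python3 - <<'E'
from h import *
W=cam('wrist',np.load('T2.npy'))
for nm,q in(('knob',[(314,264),(488,268),(484,422),(314,417)]),('rec',[(363,312),(435,313),(436,376),(363,374)])):
 for z in(100,110):
  P=np.array([onplane(W,(a/3.3+190,b/3+60),z) for a,b in q])
  e=np.roll(P,-1,0)-P
  print(nm,z,P.mean(0).round(1),np.linalg.norm(e,axis=1).round(1),np.degrees(np.arctan2(e[:,1],e[:,0])).round(1))
for z in(70,80):
  print(z,onplane(W,(308,164),z), np.linalg.norm(onplane(W,(167/3.3+190,164),z)-onplane(W,(612/3.3+190,164),z)))
S,D=cam('scene'),cam('side')
# handle ends, top face z=140
for c,n,l in((S,'scene',[(214.4,192),(207,213)]),(D,'side',[(414,234),(394,250)])):
  P=[onplane(c,p,140) for p in l];d=P[0]-P[1];print(n,np.round(P),np.linalg.norm(d).round(),np.degrees(np.arctan2(d[1],d[0])).round())
u=np.array([np.cos(.334),np.sin(.334)]);v=np.array([-u[1],u[0]])
c=np.array([542.5,183])
print('push pt +x',c+57*u,'-x',c-57*u)
to([*(c-56*u),110],1.904)
E
```

```text
knob 100 [547.5 180.8 100. ] [54.7 55.5 55.8 55. ] [  12.5  -76.7 -168.   102.2]
knob 110 [547.3 182.9 110. ] [53.1 53.9 54.1 53.4] [  12.5  -76.7 -168.   102.2]
rec 100 [547.2 180.9 100. ] [22.9 22.7 23.6 22.3] [  13.   -75.3 -167.8  102.9]
rec 110 [547.1 183.  110. ] [22.2 22.  22.9 21.7] [  13.   -75.3 -167.8  102.9]
70 [541.5465653  185.84442352  70.        ] 154.3695785947089
80 [541.54501262 187.64539534  80.        ] 150.1921114213658
scene [[ 530. -250.  140.]
 [ 628. -242.  140.]] 99.0 -175.0
side [[ 623. -235.  140.]
 [ 524. -250.  140.]] 100.0 9.0
push pt +x [596.35010057 201.68600193] -x [488.64989943 164.31399807]
shift [ -2.6 -69.9 151.3] turn [-0.001 -0.    -0.085]
```

```bash
python3 -m crank '[{"gripper":0,"dx":-1,"dy":-35,"dz":10,"wx":0,"wy":0,"wz":-0.04},{"gripper":0,"dx":-3,"dy":-71,"dz":20,"wx":0,"wy":0,"wz":-0.085},{"gripper":0,"dx":-3,"dy":-71,"dz":60,"wx":0,"wy":0,"wz":-0.085},{"gripper":0,"dx":-3,"dy":-71,"dz":100,"wx":0,"wy":0,"wz":-0.085},{"gripper":0,"dx":-3,"dy":-71,"dz":140,"wx":0,"wy":0,"wz":-0.085}]' 60
python3 -m crank '[{"gripper":0,"dx":0,"dy":0,"dz":12,"wx":0,"wy":0,"wz":0},{"gripper":0,"dx":0,"dy":0,"dz":24,"wx":0,"wy":0,"wz":0},{"gripper":0,"dx":0,"dy":0,"dz":32,"wx":0,"wy":0,"wz":0},{"gripper":0,"dx":0,"dy":0,"dz":36,"wx":0,"wy":0,"wz":0},{"gripper":0,"dx":0,"dy":0,"dz":40,"wx":0,"wy":0,"wz":0}]'
python3 -m crank '[{"gripper":0,"dx":0,"dy":0,"dz":2,"wx":0,"wy":0,"wz":0},{"gripper":0,"dx":0,"dy":0,"dz":4,"wx":0,"wy":0,"wz":0}]'
```

```text
time: 2.28
eef_pos: [488.9, 164.5, 121.3]
tcp_rot: [3.139, 0.0, 1.906]
force: [1.4, -0.2, -0.7]
width: 0.3
time: 2.7
eef_pos: [489.1, 164.5, 81.6]
tcp_rot: [3.141, 0.0, 1.903]
force: [0.5, -0.2, 0.1]
width: -0.1
time: 2.87
eef_pos: [489.4, 164.6, 78.1]
tcp_rot: [3.14, 0.0, 1.902]
force: [0.3, -0.1, 0.1]
width: -0.1
```

```bash
python3 -m crank '[{"gripper":0,"dx":0,"dy":0,"dz":2,"wx":0,"wy":0,"wz":0},{"gripper":0,"dx":0,"dy":0,"dz":4,"wx":0,"wy":0,"wz":0}]'
python3 -m crank '[{"gripper":0,"dx":0,"dy":0,"dz":2,"wx":0,"wy":0,"wz":0},{"gripper":0,"dx":0,"dy":0,"dz":4,"wx":0,"wy":0,"wz":0}]'
```

```text
time: 3.03
eef_pos: [489.3, 164.5, 74.0]
tcp_rot: [3.141, 0.0, 1.902]
force: [-0.3, -0.7, 0.0]
width: -0.0
time: 3.2
eef_pos: [489.0, 164.4, 69.7]
tcp_rot: [3.141, -0.0, 1.902]
force: [0.1, -0.9, -0.1]
width: -0.4
```

```bash
python3 -m crank '[{"gripper":0,"dx":0,"dy":0,"dz":2,"wx":0,"wy":0,"wz":0},{"gripper":0,"dx":0,"dy":0,"dz":4,"wx":0,"wy":0,"wz":0}]'
python3 -m crank '[{"gripper":0,"dx":0,"dy":0,"dz":2,"wx":0,"wy":0,"wz":0},{"gripper":0,"dx":0,"dy":0,"dz":3,"wx":0,"wy":0,"wz":0}]'
```

```text
time: 3.37
eef_pos: [488.8, 164.3, 65.4]
tcp_rot: [3.142, 0.0, 1.902]
force: [-0.4, 0.9, -0.2]
width: -0.1
time: 3.53
eef_pos: [488.7, 164.2, 62.3]
tcp_rot: [-3.141, 0.0, 1.902]
force: [-0.1, 0.3, 0.3]
width: -0.1
```

```bash
python3 - <<'E'
from h import *
b=robot.snapshot('side');a=robot.snapshot('wrist')
f=lambda i,x,y,w,h:cv2.resize(i[y:y+h,x:x+w],(400,300),interpolation=cv2.INTER_CUBIC)
cv2.imwrite('pics/c2.png',np.hstack([f(b,265,160,100,75),f(a,160,90,320,240)]));print(robot.read_state()['force'])
E
```

```text
[-0.76462468 -0.80756023 -0.52469614]
```

View pics/c2.png

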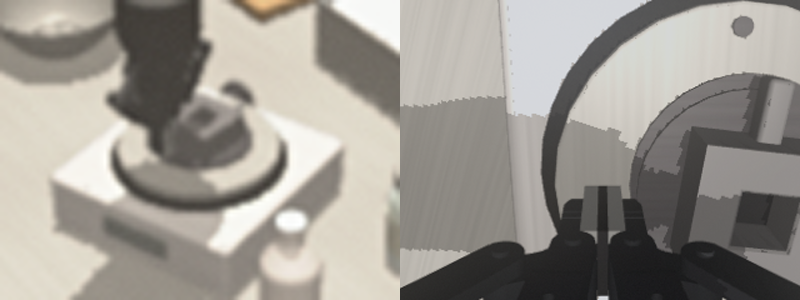

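The fingertips look clear of the cover and just above its ring near (603,190) in the right half. The rim is still proud in the side view, so I keep going down gently.

```bash
python3 -m crank '[{"gripper":0,"dx":0,"dy":0,"dz":1.5,"wx":0,"wy":0,"wz":0},{"gripper":0,"dx":0,"dy":0,"dz":3,"wx":0,"wy":0,"wz":0}]'
python3 -m crank '[{"gripper":0,"dx":0,"dy":0,"dz":1.5,"wx":0,"wy":0,"wz":0},{"gripper":0,"dx":0,"dy":0,"dz":3,"wx":0,"wy":0,"wz":0}]'
```

```text
time: 3.8
eef_pos: [489.0, 164.4, 59.6]
tcp_rot: [3.141, -0.0, 1.902]
force: [-0.1, 0.1, 1.5]
width: 0.2
time: 3.97
eef_pos: [488.9, 164.3, 56.5]
tcp_rot: [3.142, 0.0, 1.902]
force: [-0.7, 0.6, 0.1]
width: 0.0
```

```bash
python3 - <<'E'
from h import *
S,D,W=cam('scene'),cam('side'),cam('wrist',np.load('T2.npy'))
A,B,C_,E=(-1,-1),(-1,1),(1,1),(1,-1)
s=[(S,(303,209),A),(S,(355,201.4),B),(S,(368.6,244.4),C_),(S,(311.4,251.4),E)]
dd=[(278,204),(309,180),(350.6,196.4),(321,223.6)]
d=[(D,dd[0],B),(D,dd[1],C_),(D,dd[2],E),(D,dd[3],A)]
w=[(W,(213,87),B),(W,(387,68),C_),(W,(394,234),E),(W,(240,245),A)]
for z in(40,45,50,60):print('z',z);[fitbox(o,100,z,[545,184,.33]) for o in(s+d,w)]
T=tool();print(T[:3,3])
E
python3 -m crank '[{"gripper":0,"dx":0,"dy":0,"dz":1.5,"wx":0,"wy":0,"wz":0},{"gripper":0,"dx":0,"dy":0,"dz":3,"wx":0,"wy":0,"wz":0}]'
```

```text
z 40
[5.40220e+02 1.85069e+02 3.33000e-01] 19.1
[[0.5, 1.5], [1.3, 2.2], [1.0, 1.5], [0.6, 2.7], [-1.4, 3.3], [-0.4, 2.1], [0.2, 2.5], [-0.5, 3.5]]
[5.41856e+02 1.81311e+02 3.36000e-01] 19.3
[[1.6, 0.1], [-1.2, 1.9], [-1.9, -2.5], [1.5, -0.5]]
z 45
[5.40926e+02 1.84196e+02 3.33000e-01] 19.1
[[0.2, 0.7], [1.1, 1.4], [0.8, 0.8], [0.2, 2.0], [-1.2, 2.2], [-0.2, 1.1], [0.5, 1.5], [-0.2, 2.4]]
[5.41934e+02 1.81820e+02 3.36000e-01] 19.3
[[0.3, -0.6], [-0.2, 1.0], [-0.9, -1.4], [0.7, 0.7]]
z 50
[5.41639e+02 1.83334e+02 3.33000e-01] 19.1
[[-0.1, -0.1], [0.9, 0.6], [0.7, 0.0], [-0.1, 1.2], [-1.1, 1.2], [0.0, 0.1], [0.8, 0.4], [0.1, 1.4]]
[5.42014e+02 1.82321e+02 3.36000e-01] 19.3
[[-0.9, -1.3], [0.9, 0.1], [0.1, -0.3], [-0.1, 2.0]]
z 60
[5.43088e+02 1.81640e+02 3.33000e-01] 19.1
[[-0.8, -1.7], [0.6, -1.0], [0.4, -1.5], [-0.7, -0.3], [-0.7, -0.8], [0.5, -1.9], [1.5, -1.6], [0.7, -0.7]]
[5.42178e+02 1.83299e+02 3.36000e-01] 19.3
[[-3.6, -2.6], [3.1, -1.8], [2.1, 2.1], [-1.7, 4.6]]
[488.85287812 164.32728477  56.48269734]
time: 4.13
eef_pos: [488.8, 164.3, 53.4]
tcp_rot: [-3.142, 0.0, 1.902]
force: [-0.0, 0.1, 0.2]
width: -0.5
```

```bash
python3 - <<'E'
from h import *
b=robot.snapshot('side');a=robot.snapshot('wrist')
f=lambda i,x,y,w,h:cv2.resize(i[y:y+h,x:x+w],(400,300),interpolation=cv2.INTER_CUBIC)
cv2.imwrite('pics/c3.png',np.hstack([f(b,265,160,100,75),f(a,160,90,320,240)]));print(robot.read_state()['force'],robot.read_state()['joint_efforts'])
E
```

```text
[-0.45847097  0.06827461 -0.28793464] [ 2.50175226e-04 -4.61922991e+01  2.95446861e+01 -9.42217349e-02
 -5.64033530e-05 -2.09732349e-06]
```

View pics/c3.png

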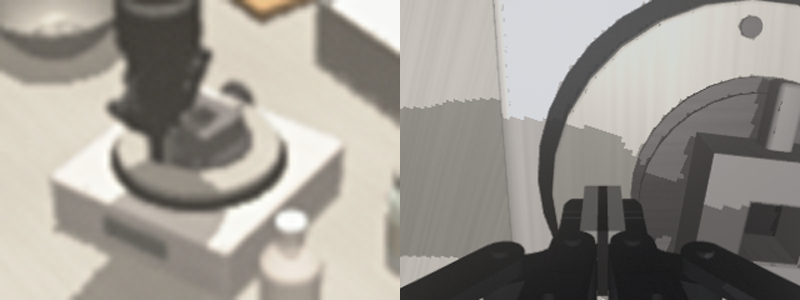

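Rim still proud and fingertips still visibly above the cover, so the actual fingertip end is higher than I assumed. I continue in small, force-watched steps.

```bash
for i in 1 ; do python3 -m crank '[{"gripper":0,"dx":0,"dy":0,"dz":1.5,"wx":0,"wy":0,"wz":0},{"gripper":0,"dx":0,"dy":0,"dz":3,"wx":0,"wy":0,"wz":0}]' | grep -E "pos|force"; done
python3 -m crank '[{"gripper":0,"dx":0,"dy":0,"dz":1.5,"wx":0,"wy":0,"wz":0},{"gripper":0,"dx":0,"dy":0,"dz":3,"wx":0,"wy":0,"wz":0}]' | grep -E "pos|force"
python3 -m crank '[{"gripper":0,"dx":0,"dy":0,"dz":1.5,"wx":0,"wy":0,"wz":0},{"gripper":0,"dx":0,"dy":0,"dz":3,"wx":0,"wy":0,"wz":0}]' | grep -E "pos|force"
```

```text
eef_pos: [488.9, 164.4, 50.6]
force: [-1.0, 0.5, -0.2]
eef_pos: [488.8, 164.3, 47.4]
force: [0.6, -0.0, 0.2]
eef_pos: [488.8, 164.3, 44.4]
force: [0.0, -0.2, -0.2]
```

```bash
python3 - <<'E'
from h import *
D=cam('side');W=cam('wrist')
for z in(40,50,60,70,80,90):print(z,proj(D,[489,164.4,z])[0].round(1))
T=tool()
for x in(-11,0,11):
 for z in(-40,-20,0):print(x,z,proj(W,(T@[x,0,z,1])[:3])[0].round(1))
b=robot.snapshot('side');s=robot.snapshot('scene')
f=lambda i,x,y,w,h:cv2.resize(i[y:y+h,x:x+w],(400,300),interpolation=cv2.INTER_CUBIC)
cv2.imwrite('pics/c4.png',np.hstack([f(b,275,165,80,60),f(s,295,182,80,60)]))
E
```

```text
40 [305.9 210.8]
50 [305.8 208.6]
60 [305.8 206.5]
70 [305.7 204.3]
80 [305.6 202.1]
90 [305.5 199.9]
-11 -40 [318.8 281.7]
-11 -20 [319.1 262.3]
-11 0 [319.3 246.7]
0 -40 [318.7 260.7]
0 -20 [319.  243.3]
0 0 [319.3 229.4]
11 -40 [318.6 238.9]
11 -20 [319.  223.6]
11 0 [319.3 211.5]
```

View pics/c4.png

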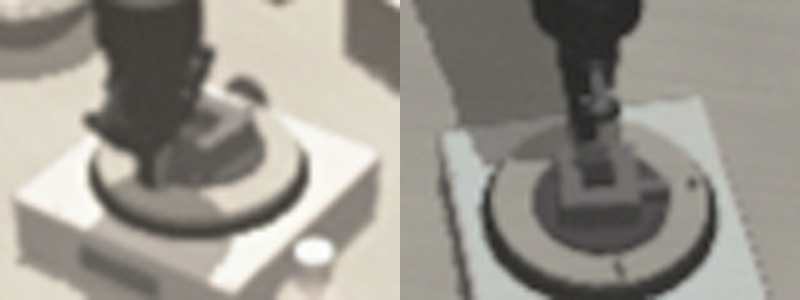

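The side view puts the fingertip at about (304.6,201.6), a true height of about 82 mm, while the reported TCP is at 44. Both the wrist and side views say the closed fingertips end about 38 mm above the reported TCP, so contact should be near.

```bash

python3 -m crank '[{"gripper":0,"dx":0,"dy":0,"dz":1,"wx":0,"wy":0,"wz":0},{"gripper":0,"dx":0,"dy":0,"dz":2,"wx":0,"wy":0,"wz":0}]' | grep -E "pos|force"
python3 -m crank '[{"gripper":0,"dx":0,"dy":0,"dz":1,"wx":0,"wy":0,"wz":0},{"gripper":0,"dx":0,"dy":0,"dz":2,"wx":0,"wy":0,"wz":0}]' | grep -E "pos|force"
python3 -m crank '[{"gripper":0,"dx":0,"dy":0,"dz":1,"wx":0,"wy":0,"wz":0},{"gripper":0,"dx":0,"dy":0,"dz":2,"wx":0,"wy":0,"wz":0}]' | grep -E "pos|force"
```

```text
eef_pos: [488.9, 164.3, 42.6]
force: [1.2, -0.3, 0.4]
eef_pos: [488.9, 164.4, 41.0]
force: [-2.0, -0.6, 7.9]
eef_pos: [488.9, 164.4, 39.2]
force: [-2.7, -0.4, 8.0]
```

Contact at about 41.5 reported, and the cover is moving at about 8 N. Pushing on until it seats.

```bash

python3 -m crank '[{"gripper":0,"dx":0,"dy":0,"dz":1,"wx":0,"wy":0,"wz":0},{"gripper":0,"dx":0,"dy":0,"dz":2,"wx":0,"wy":0,"wz":0},{"gripper":0,"dx":0,"dy":0,"dz":3,"wx":0,"wy":0,"wz":0},{"gripper":0,"dx":0,"dy":0,"dz":4,"wx":0,"wy":0,"wz":0},{"gripper":0,"dx":0,"dy":0,"dz":5,"wx":0,"wy":0,"wz":0}]' | grep -E "pos|force"
python3 -m crank '[{"gripper":0,"dx":0,"dy":0,"dz":1,"wx":0,"wy":0,"wz":0},{"gripper":0,"dx":0,"dy":0,"dz":2,"wx":0,"wy":0,"wz":0}]' | grep -E "pos|force"
python3 -m crank '[{"gripper":0,"dx":0,"dy":0,"dz":1,"wx":0,"wy":0,"wz":0},{"gripper":0,"dx":0,"dy":0,"dz":1.5,"wx":0,"wy":0,"wz":0}]' | grep -E "pos|force"
```

```text
eef_pos: [488.9, 164.4, 34.3]
force: [-1.7, -0.4, 10.4]
eef_pos: [489.1, 164.4, 34.1]
force: [-11.7, -3.6, 37.8]
eef_pos: [489.2, 164.4, 34.1]
force: [-15.8, -5.0, 45.3]
```

It stopped hard after 7.4 mm at 45 N, with some sideways force that could be the knob. I'll back off and verify by pressing on another side, at unit −y, where the fingers' spread stays clear of the knob.

```bash

python3 -m crank '[{"gripper":0,"dx":0,"dy":0,"dz":-20,"wx":0,"wy":0,"wz":0},{"gripper":0,"dx":0,"dy":0,"dz":-50,"wx":0,"wy":0,"wz":0},{"gripper":0,"dx":-28,"dy":28,"dz":-50,"wx":0,"wy":0,"wz":0},{"gripper":0,"dx":-57,"dy":56,"dz":-50,"wx":0,"wy":0,"wz":0},{"gripper":0,"dx":-57,"dy":56,"dz":-20,"wx":0,"wy":0,"wz":0}]' | grep -E "pos|force"
python3 -m crank '[{"gripper":0,"dx":0,"dy":0,"dz":6,"wx":0,"wy":0,"wz":0},{"gripper":0,"dx":0,"dy":0,"dz":11,"wx":0,"wy":0,"wz":0}]' | grep -E "pos|force"
python3 -m crank '[{"gripper":0,"dx":0,"dy":0,"dz":1.5,"wx":0,"wy":0,"wz":0},{"gripper":0,"dx":0,"dy":0,"dz":3,"wx":0,"wy":0,"wz":0}]' | grep -E "pos|force"
python3 -m crank '[{"gripper":0,"dx":0,"dy":0,"dz":1.5,"wx":0,"wy":0,"wz":0},{"gripper":0,"dx":0,"dy":0,"dz":3,"wx":0,"wy":0,"wz":0}]' | grep -E "pos|force"
```

```text
eef_pos: [573.1, 127.8, 57.0]
force: [2.4, 1.6, 0.8]
eef_pos: [558.7, 128.0, 37.5]
force: [-1.6, 0.3, 0.7]
eef_pos: [559.6, 128.9, 36.3]
force: [-0.5, 0.2, -0.5]
eef_pos: [560.7, 128.8, 34.4]
force: [-1.8, -1.3, 9.5]
```

```bash

python3 -m crank '[{"gripper":0,"dx":0,"dy":0,"dz":1.5,"wx":0,"wy":0,"wz":0},{"gripper":0,"dx":0,"dy":0,"dz":2.5,"wx":0,"wy":0,"wz":0}]' | grep -E "pos|force"
python3 -m crank '[{"gripper":0,"dx":0,"dy":0,"dz":0.5,"wx":0,"wy":0,"wz":0},{"gripper":0,"dx":0,"dy":0,"dz":1,"wx":0,"wy":0,"wz":0}]' | grep -E "pos|force"
```

```text
eef_pos: [560.9, 128.8, 34.1]
force: [-10.6, -3.0, 32.9]
eef_pos: [560.9, 128.8, 34.1]
force: [-12.4, -3.6, 35.6]
```

The cover stops at the same height (34.1) on both sides under more than 35 N, so it is home. Its top should be at 70 mm, which puts the real closed tip about 36 mm behind the reported TCP. Next, the key.

```bash

python3 -m crank '[{"gripper":0,"dx":0,"dy":0,"dz":-40,"wx":0,"wy":0,"wz":0},{"gripper":0,"dx":0,"dy":0,"dz":-80,"wx":0,"wy":0,"wz":0},{"gripper":0,"dx":-36,"dy":-10,"dz":-110,"wx":0,"wy":0,"wz":0},{"gripper":0,"dx":-72,"dy":-21,"dz":-130,"wx":0,"wy":0,"wz":0},{"gripper":0,"dx":-107,"dy":-31,"dz":-150,"wx":0,"wy":0,"wz":0}]' | grep -E "pos|force"
python3 -m crank '[{"gripper":30,"dx":-36,"dy":-10,"dz":-10,"wx":0,"wy":0,"wz":0},{"gripper":30,"dx":-72,"dy":-21,"dz":-20,"wx":0,"wy":0,"wz":0},{"gripper":30,"dx":-107,"dy":-31,"dz":-30,"wx":0,"wy":0,"wz":0},{"gripper":30,"dx":-143,"dy":-42,"dz":-40,"wx":0,"wy":0,"wz":0},{"gripper":30,"dx":-179,"dy":-52,"dz":-46,"wx":0,"wy":0,"wz":0}]' | grep -E "pos|force"
python3 -m crank '[{"gripper":60,"dx":-36,"dy":-10,"dz":0,"wx":0,"wy":0,"wz":0.12},{"gripper":60,"dx":-72,"dy":-21,"dz":0,"wx":0,"wy":0,"wz":0.24},{"gripper":60,"dx":-72,"dy":-21,"dz":0,"wx":0,"wy":0,"wz":0.36},{"gripper":60,"dx":-72,"dy":-21,"dz":0,"wx":0,"wy":0,"wz":0.48},{"gripper":60,"dx":-72,"dy":-21,"dz":0,"wx":0,"wy":0,"wz":0.6}]' | grep -E "pos|rot"
python3 -m crank '[{"gripper":60,"dx":0,"dy":0,"dz":0,"wx":0,"wy":0,"wz":0.12},{"gripper":60,"dx":0,"dy":0,"dz":0,"wx":0,"wy":0,"wz":0.24},{"gripper":60,"dx":0,"dy":0,"dz":0,"wx":0,"wy":0,"wz":0.36},{"gripper":60,"dx":0,"dy":0,"dz":0,"wx":0,"wy":0,"wz":0.48},{"gripper":60,"dx":0,"dy":0,"dz":0,"wx":0,"wy":0,"wz":0.6}]' | grep -E "pos|rot"
python3 -m crank '[{"gripper":60,"dx":0,"dy":0,"dz":0,"wx":0,"wy":0,"wz":0.12},{"gripper":60,"dx":0,"dy":0,"dz":0,"wx":0,"wy":0,"wz":0.24},{"gripper":60,"dx":0,"dy":0,"dz":0,"wx":0,"wy":0,"wz":0.36},{"gripper":60,"dx":0,"dy":0,"dz":0,"wx":0,"wy":0,"wz":0.48},{"gripper":60,"dx":0,"dy":0,"dz":0,"wx":0,"wy":0,"wz":0.6}]'
python3 - <<'E'
from h import *
s=robot.read_state();T=tool(s);im=robot.snapshot('wrist');np.save('T3',T);cv2.imwrite('pics/w3.png',im)
f=lambda i,x,y,w,h:cv2.resize(i[y:y+h,x:x+w],(400,300),interpolation=cv2.INTER_CUBIC)
b=robot.snapshot('side');a=robot.snapshot('scene')
cv2.imwrite('pics/side3.png',b);cv2.imwrite('pics/scene3.png',a)
big=cv2.resize(im[40:340,120:520],(800,600),interpolation=cv2.INTER_CUBIC)
big[400:,:266]=cv2.resize(b[167:227,275:355],(266,200),interpolation=cv2.INTER_CUBIC)
cv2.imwrite('pics/c5.png',big)
E
```

```text
eef_pos: [566.1, 23.4, 179.0]
force: [1.2, 0.3, -0.3]
eef_pos: [574.8, -164.3, 224.4]
force: [1.3, 0.3, -0.2]
eef_pos: [578.0, -238.4, 222.7]
tcp_rot: [3.141, -0.0, 1.295]
eef_pos: [578.2, -237.3, 222.9]
tcp_rot: [3.141, -0.001, 0.696]
time: 9.42
eef_pos: [578.2, -237.3, 222.9]
tcp_rot: [3.141, -0.001, 0.096]
force: [0.6, 0.3, -1.1]
width: 59.8
```

View pics/c5.png

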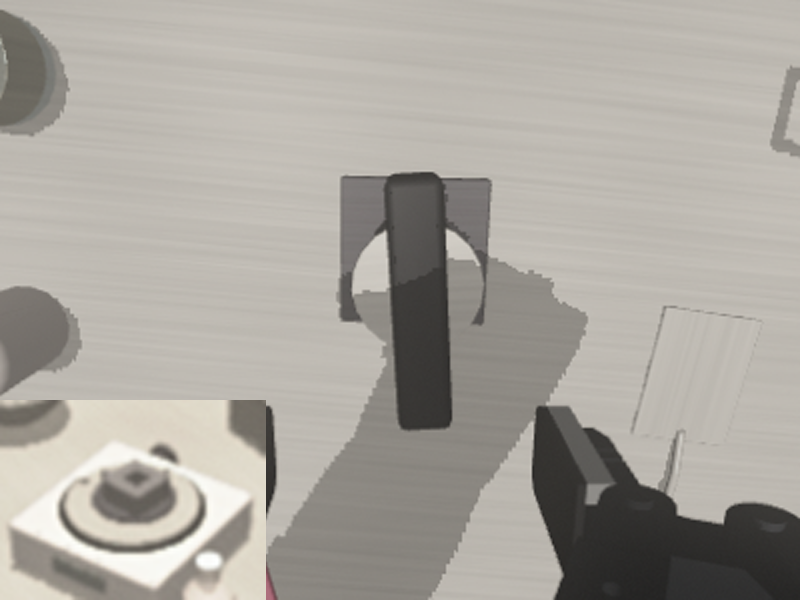

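The key bar spans (388,183), (442,183), (451,426) and (399,428) in the 2× crop, with the collar disc behind it centred near x=419. The inset shows the cover now sits low.

```bash
python3 - <<'E'
from h import *
T=np.load('T3.npy');W=cam('wrist',T)
for z in(130,140,150):
  P=np.array([onplane(W,(a/2+120,b/2+40),z) for a,b in[(388,181),(442,181),(452,426),(399,429)]])
  e=np.roll(P,-1,0)-P;print(z,P.mean(0).round(1),np.linalg.norm(e,axis=1).round(1),np.degrees(np.arctan2(e[:,1],e[:,0])).round(1))
P=[onplane(W,(a/2+120,283/2+40),96) for a in(352,486)];print(P,np.linalg.norm(P[0]-P[1]))
b=np.array([onplane(W,(a/2+120,bb/2+40),8) for a,bb in[(341,177),(491,180),(483,324),(341,320)]]);print('base',b.mean(0))
to([576,-244,140],np.radians(3),T)
E
```

```text
130 [ 575.2 -244.6  130. ] [ 22.1 109.3  24.1 110.7] [ -84.4 -171.2   99.     7.8]
140 [ 577.9 -244.1  140. ] [ 21.2 105.3  23.2 106.6] [ -84.4 -171.2   99.     7.8]
150 [ 580.6 -243.5  150. ] [ 20.4 101.3  22.3 102.5] [ -84.4 -171.2   99.     7.8]
[array([ 576.58751331, -212.36502397,   96.        ]), array([ 582.77136027, -276.25639016,   96.        ])] 64.18992629189907
base [ 578.68876161 -243.50962607    8.        ]
shift [-2.9  6.5 82.9] turn [ 0.    -0.001  0.044]
```

```bash

python3 -m crank '[{"gripper":60,"dx":-0.5,"dy":6.7,"dz":30,"wx":0,"wy":0,"wz":-0.044},{"gripper":60,"dx":-0.5,"dy":6.7,"dz":65,"wx":0,"wy":0,"wz":-0.044},{"gripper":60,"dx":-0.5,"dy":6.7,"dz":100,"wx":0,"wy":0,"wz":-0.044},{"gripper":60,"dx":-0.5,"dy":6.7,"dz":135,"wx":0,"wy":0,"wz":-0.044},{"gripper":60,"dx":-0.5,"dy":6.7,"dz":146,"wx":0,"wy":0,"wz":-0.044}]' 
python3 -m crank '[{"gripper":60,"dx":0,"dy":0,"dz":5,"wx":0,"wy":0,"wz":0},{"gripper":60,"dx":0,"dy":0,"dz":10,"wx":0,"wy":0,"wz":0},{"gripper":60,"dx":0,"dy":0,"dz":10,"wx":0,"wy":0,"wz":0}]'
python3 - <<'E'
from h import *
s=robot.read_state();T=tool(s);im=robot.snapshot('wrist');np.save('T4',T);cv2.imwrite('pics/w4.png',im)
a=robot.snapshot('side');b=robot.snapshot('scene');cv2.imwrite('pics/side4.png',a)
f=lambda i,x,y,w,h:cv2.resize(i[y:y+h,x:x+w],(400,300),interpolation=cv2.INTER_CUBIC)
D,S=cam('side'),cam('scene')
print([proj(D,[578,-244,z])[0].round(1).tolist() for z in(96,104,140)])
cv2.imwrite('pics/c6.png',np.vstack([np.hstack([f(im,120,100,400,300),f(a,365,215,80,60)]),np.hstack([f(b,175,165,80,60),f(im,220,150,200,150)])]))
E
```

```text
time: 9.98
eef_pos: [574.8, -242.8, 71.2]
tcp_rot: [-3.138, 0.006, 0.149]
force: [-0.7, 0.9, 0.7]
width: 60.1
time: 10.23
eef_pos: [579.2, -244.7, 67.3]
tcp_rot: [3.141, -0.001, 0.147]
force: [-0.4, -0.5, -0.5]
width: 60.1
[[404.1, 252.1], [404.4, 250.2], [405.7, 241.5]]
```

View pics/c6.png

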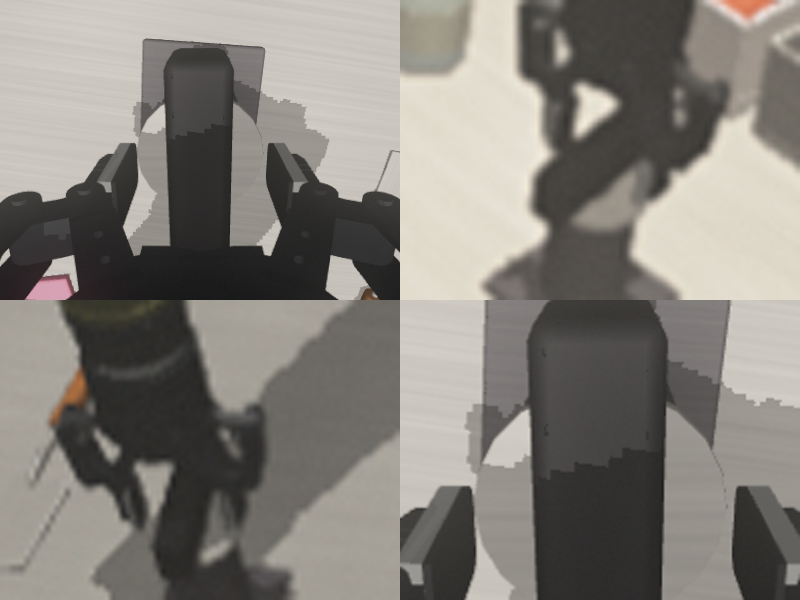

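The fingers straddle the bar, centred near px x≈319, with the tips above the collar. Closing the grip.

```bash

python3 -m crank '[{"gripper":15,"dx":0,"dy":0,"dz":0,"wx":0,"wy":0,"wz":0},{"gripper":15,"dx":0,"dy":0,"dz":0,"wx":0,"wy":0,"wz":0},{"gripper":15,"dx":0,"dy":0,"dz":0,"wx":0,"wy":0,"wz":0},{"gripper":15,"dx":0,"dy":0,"dz":0,"wx":0,"wy":0,"wz":0},{"gripper":15,"dx":0,"dy":0,"dz":0,"wx":0,"wy":0,"wz":0}]' 110
python3 -m crank '[{"gripper":15,"dx":0,"dy":0,"dz":0,"wx":0,"wy":0,"wz":0},{"gripper":15,"dx":0,"dy":0,"dz":-3,"wx":0,"wy":0,"wz":0},{"gripper":15,"dx":0,"dy":0,"dz":-6,"wx":0,"wy":0,"wz":0}]' 110
```

```text
time: 10.8
eef_pos: [578.7, -244.4, 67.2]
tcp_rot: [3.141, -0.001, 0.146]
force: [-0.4, 1.7, 5.8]
width: 22.8
time: 11.05
eef_pos: [577.3, -244.1, 71.5]
tcp_rot: [-3.141, 0.002, 0.146]
force: [0.3, -0.2, -4.5]
width: 23.1
```

Gripped at width 23, carrying about 4.5 N. Lifting and carrying it to the knob.

```bash

python3 -m crank '[{"gripper":15,"dx":0,"dy":0,"dz":-20,"wx":0,"wy":0,"wz":0},{"gripper":15,"dx":0,"dy":0,"dz":-50,"wx":0,"wy":0,"wz":0},{"gripper":15,"dx":0,"dy":0,"dz":-80,"wx":0,"wy":0,"wz":0},{"gripper":15,"dx":0,"dy":0,"dz":-110,"wx":0,"wy":0,"wz":0},{"gripper":15,"dx":0,"dy":0,"dz":-122,"wx":0,"wy":0,"wz":0}]' | grep -E "pos|force|width"
python3 -m crank '[{"gripper":15,"dx":2,"dy":-20,"dz":0,"wx":0,"wy":0,"wz":0},{"gripper":15,"dx":4,"dy":-50,"dz":0,"wx":0,"wy":0,"wz":0},{"gripper":15,"dx":6,"dy":-80,"dz":0,"wx":0,"wy":0,"wz":0},{"gripper":15,"dx":8,"dy":-112,"dz":0,"wx":0,"wy":0,"wz":0},{"gripper":15,"dx":11,"dy":-144,"dz":0,"wx":0,"wy":0,"wz":0}]' | grep -E "pos|force|width"
python3 -m crank '[{"gripper":15,"dx":2,"dy":-32,"dz":0,"wx":0,"wy":0,"wz":0},{"gripper":15,"dx":4,"dy":-64,"dz":0,"wx":0,"wy":0,"wz":0},{"gripper":15,"dx":6,"dy":-96,"dz":0,"wx":0,"wy":0,"wz":0},{"gripper":15,"dx":8,"dy":-128,"dz":0,"wx":0,"wy":0,"wz":0},{"gripper":15,"dx":11,"dy":-160,"dz":0,"wx":0,"wy":0,"wz":0}]' | grep -E "pos|force|width"
python3 -m crank '[{"gripper":15,"dx":2,"dy":-32,"dz":0,"wx":0,"wy":0,"wz":-0.03},{"gripper":15,"dx":5,"dy":-64,"dz":0,"wx":0,"wy":0,"wz":-0.06},{"gripper":15,"dx":8,"dy":-96,"dz":0,"wx":0,"wy":0,"wz":-0.077},{"gripper":15,"dx":10,"dy":-122,"dz":0,"wx":0,"wy":0,"wz":-0.077},{"gripper":15,"dx":10,"dy":-122,"dz":0,"wx":0,"wy":0,"wz":-0.077}]'
python3 -m crank '[{"gripper":15,"dx":0,"dy":0,"dz":2,"wx":0,"wy":0,"wz":0},{"gripper":15,"dx":0,"dy":0,"dz":5,"wx":0,"wy":0,"wz":0}]'
python3 - <<'E'
from h import *
to([547,182.5,170],0.223)
E
```

```text
eef_pos: [579.5, -245.0, 198.4]
force: [1.4, -1.2, -3.2]
width: 22.5
eef_pos: [567.0, -99.2, 193.6]
force: [0.7, 0.7, -4.1]
width: 22.9
eef_pos: [554.7, 60.9, 193.7]
force: [0.4, 0.2, -3.8]
width: 22.9
time: 12.72
eef_pos: [554.2, 160.4, 193.7]
tcp_rot: [-3.118, 0.001, 0.268]
force: [0.3, -0.5, -3.6]
width: 23.0
time: 12.88
eef_pos: [554.4, 157.0, 189.0]
tcp_rot: [-3.12, 0.001, 0.263]
force: [-0.3, 0.5, -4.6]
width: 22.7
shift [ -0.5 -26.1  19.5] turn [-0.022  0.001  0.04 ]
```

```bash
python3 - <<'E'
from h import *
s=robot.read_state();print(s['joint_pos'].round(3),s['joint_velocities'].round(3),s['joint_efforts'].round(2),s['force'].round(1),s['moment'].round(2),s['eef_pos'],s['tcp_rot'])
E
python3 -m crank '[{"gripper":15,"dx":0,"dy":0,"dz":0,"wx":0,"wy":0,"wz":0},{"gripper":15,"dx":0,"dy":0,"dz":0,"wx":0,"wy":0,"wz":0}]'; python3 -c "
from h import *
s=robot.read_state();print(s['joint_pos'].round(3),s['joint_velocities'].round(3),s['joint_efforts'].round(2))"
```

```text
[ 0.262  0.272 -0.118  1.182  0.022  3.141] [-0.01   0.012 -0.074 -0.085  0.002  0.003] [  0.78 -53.48  35.94   0.25   0.17  -0.  ] [-0.3  0.5 -4.6] [-0.05  0.   -0.02] [554.3812827  157.00722239 188.96481616] [-3.12003428e+00  9.10920632e-04  2.63028373e-01]
time: 13.05
eef_pos: [554.0, 156.8, 188.8]
tcp_rot: [-3.119, 0.001, 0.262]
force: [-0.2, -0.3, -5.0]
width: 22.7
[ 0.262  0.272 -0.119  1.182  0.022  3.141] [ 0.001 -0.006  0.008  0.001  0.002  0.001] [ 2.000e-01 -5.326e+01  3.543e+01 -2.000e-02  1.300e-01  0.000e+00]
```

Joint 6 is at its limit: yaw = q1 − q6 + π. I'll use the other grasp symmetry, turning about 177° the other way, so the clockwise lock turn stays in range.

```bash

python3 -m crank '[{"gripper":15,"dx":0,"dy":0,"dz":0,"wx":0,"wy":0,"wz":-0.1},{"gripper":15,"dx":0,"dy":0,"dz":0,"wx":0,"wy":0,"wz":-0.22},{"gripper":15,"dx":0,"dy":0,"dz":0,"wx":0,"wy":0,"wz":-0.34},{"gripper":15,"dx":0,"dy":0,"dz":0,"wx":0,"wy":0,"wz":-0.46},{"gripper":15,"dx":0,"dy":0,"dz":0,"wx":0,"wy":0,"wz":-0.58}]' | grep -E "pos|rot"
python3 -m crank '[{"gripper":15,"dx":0,"dy":0,"dz":0,"wx":0,"wy":0,"wz":-0.12},{"gripper":15,"dx":0,"dy":0,"dz":0,"wx":0,"wy":0,"wz":-0.24},{"gripper":15,"dx":0,"dy":0,"dz":0,"wx":0,"wy":0,"wz":-0.36},{"gripper":15,"dx":0,"dy":0,"dz":0,"wx":0,"wy":0,"wz":-0.48},{"gripper":15,"dx":0,"dy":0,"dz":0,"wx":0,"wy":0,"wz":-0.6}]' | grep -E "pos|rot"
python3 -m crank '[{"gripper":15,"dx":0,"dy":0,"dz":0,"wx":0,"wy":0,"wz":-0.12},{"gripper":15,"dx":0,"dy":0,"dz":0,"wx":0,"wy":0,"wz":-0.24},{"gripper":15,"dx":0,"dy":0,"dz":0,"wx":0,"wy":0,"wz":-0.36},{"gripper":15,"dx":0,"dy":0,"dz":0,"wx":0,"wy":0,"wz":-0.48},{"gripper":15,"dx":0,"dy":0,"dz":0,"wx":0,"wy":0,"wz":-0.6}]' | grep -E "pos|rot"
python3 -m crank '[{"gripper":15,"dx":0,"dy":0,"dz":0,"wx":0,"wy":0,"wz":-0.12},{"gripper":15,"dx":0,"dy":0,"dz":0,"wx":0,"wy":0,"wz":-0.24},{"gripper":15,"dx":0,"dy":0,"dz":0,"wx":0,"wy":0,"wz":-0.36},{"gripper":15,"dx":0,"dy":0,"dz":0,"wx":0,"wy":0,"wz":-0.48},{"gripper":15,"dx":0,"dy":0,"dz":0,"wx":0,"wy":0,"wz":-0.6}]' | grep -E "pos|rot"
python3 -m crank '[{"gripper":15,"dx":0,"dy":0,"dz":0,"wx":0,"wy":0,"wz":-0.12},{"gripper":15,"dx":0,"dy":0,"dz":0,"wx":0,"wy":0,"wz":-0.24},{"gripper":15,"dx":0,"dy":0,"dz":0,"wx":0,"wy":0,"wz":-0.36},{"gripper":15,"dx":0,"dy":0,"dz":0,"wx":0,"wy":0,"wz":-0.48},{"gripper":15,"dx":0,"dy":0,"dz":0,"wx":0,"wy":0,"wz":-0.6}]'
python3 - <<'E'
from h import *
print(robot.read_state()['joint_pos'].round(3));to([547,182.5,170],3.365)
E
```

```text
eef_pos: [554.4, 157.1, 189.3]
tcp_rot: [-3.123, -0.012, 0.849]
eef_pos: [554.4, 157.1, 189.3]
tcp_rot: [-3.133, -0.02, 1.449]
eef_pos: [554.4, 157.1, 189.3]
tcp_rot: [3.137, -0.022, 2.049]
eef_pos: [554.4, 157.2, 189.3]
tcp_rot: [3.126, -0.016, 2.649]
time: 15.13
eef_pos: [554.4, 157.1, 189.4]
tcp_rot: [3.12, -0.004, -3.034]
force: [0.7, 0.1, -4.7]
width: 22.8
[ 0.262  0.271 -0.118  1.182  0.022  0.155]
shift [ 4.5 25.6 19.9] turn [ 0.022 -0.003 -0.116]
```

```bash

python3 -m crank '[{"gripper":15,"dx":2,"dy":12,"dz":0,"wx":0.011,"wy":-0.001,"wz":-0.06},{"gripper":15,"dx":4.5,"dy":25.6,"dz":0,"wx":0.022,"wy":-0.003,"wz":-0.116},{"gripper":15,"dx":4.5,"dy":25.6,"dz":10,"wx":0.022,"wy":-0.003,"wz":-0.116},{"gripper":15,"dx":4.5,"dy":25.6,"dz":22,"wx":0.022,"wy":-0.003,"wz":-0.116},{"gripper":15,"dx":4.5,"dy":25.6,"dz":25,"wx":0.022,"wy":-0.003,"wz":-0.116}]'
python3 -m crank '[{"gripper":15,"dx":0,"dy":0,"dz":1,"wx":0,"wy":0,"wz":0},{"gripper":15,"dx":0,"dy":0,"dz":2,"wx":0,"wy":0,"wz":0}]'
python3 - <<'E'
from h import *
to([547,182.5,160],3.365)
a=robot.snapshot('side');b=robot.snapshot('scene');w=robot.snapshot('wrist')
for n,i in(('side5',a),('scene5',b),('w5',w)):cv2.imwrite(f'pics/{n}.png',i)
E
```

```text
time: 15.55
eef_pos: [546.0, 182.7, 162.9]
tcp_rot: [-3.141, -0.002, -2.924]
force: [-0.8, -0.1, -4.9]
width: 22.7
time: 15.72
eef_pos: [547.0, 182.9, 162.7]
tcp_rot: [3.141, -0.0, -2.924]
force: [0.1, -0.7, -4.1]
width: 22.9
shift [ 0.1 -0.4  2.7] turn [ 0.    -0.    -0.006]
```

```bash

python3 -m crank '[{"gripper":15,"dx":0,"dy":0,"dz":1.5,"wx":0,"wy":0,"wz":0},{"gripper":15,"dx":0,"dy":0,"dz":3,"wx":0,"wy":0,"wz":0}]'|grep -E "pos|force"
python3 -m crank '[{"gripper":15,"dx":0,"dy":0,"dz":1,"wx":0,"wy":0,"wz":0},{"gripper":15,"dx":0,"dy":0,"dz":2,"wx":0,"wy":0,"wz":0}]'|grep -E "pos|force"
python3 -m crank '[{"gripper":15,"dx":0,"dy":0,"dz":1,"wx":0,"wy":0,"wz":0},{"gripper":15,"dx":0,"dy":0,"dz":2,"wx":0,"wy":0,"wz":0}]'|grep -E "pos|force"
```

```text
eef_pos: [547.5, 183.6, 160.3]
force: [0.1, -0.1, -4.3]
eef_pos: [547.1, 183.6, 157.8]
force: [0.3, 1.4, -3.8]
eef_pos: [547.4, 183.7, 156.4]
force: [-0.6, -0.3, 4.4]
```

```bash

python3 -m crank '[{"gripper":15,"dx":0,"dy":0,"dz":1,"wx":0,"wy":0,"wz":0},{"gripper":15,"dx":0,"dy":0,"dz":1,"wx":0,"wy":0,"wz":0}]'|grep -E "pos|force"
python3 -c "
from h import *
s=robot.read_state();print(s['force'].round(1),s['moment'].round(2),s['eef_pos'].round(1))"
```

```text
eef_pos: [547.6, 183.8, 156.2]
force: [-2.0, -1.5, 6.3]
[-2.  -1.5  6.3] [-0.23  0.56 -0.02] [547.6 183.8 156.2]
```

Contact at about 157 means the flat nose is on the knob's top face, so the offset exceeds 3 mm. The cover-offset limit says I'm probably too far along unit +x, so I search by lift, shift and press.

```bash

python3 -m crank '[{"gripper":15,"dx":1,"dy":0,"dz":-3,"wx":0,"wy":0,"wz":0},{"gripper":15,"dx":3,"dy":0.5,"dz":-3,"wx":0,"wy":0,"wz":0},{"gripper":15,"dx":3,"dy":0.5,"dz":-1,"wx":0,"wy":0,"wz":0},{"gripper":15,"dx":3,"dy":0.5,"dz":1,"wx":0,"wy":0,"wz":0},{"gripper":15,"dx":3,"dy":0.5,"dz":1,"wx":0,"wy":0,"wz":0}]'
python3 -c "
from h import *
s=robot.read_state();print(s['moment'].round(2))"
```

```text
time: 16.95
eef_pos: [543.8, 183.3, 153.1]
tcp_rot: [3.141, -0.0, -2.923]
force: [0.2, -0.2, -2.9]
width: 22.8
[-0.12 -0.02  0.01]
```

It dropped in: z is 153.1 with almost no force. Going on down.

```bash

python3 -m crank '[{"gripper":15,"dx":0,"dy":0,"dz":1,"wx":0,"wy":0,"wz":0},{"gripper":15,"dx":0,"dy":0,"dz":2,"wx":0,"wy":0,"wz":0}]'|grep -E "pos|force"
python3 -m crank '[{"gripper":15,"dx":0,"dy":0,"dz":1.5,"wx":0,"wy":0,"wz":0},{"gripper":15,"dx":0,"dy":0,"dz":3,"wx":0,"wy":0,"wz":0}]'|grep -E "pos|force"
python3 -c "
from h import *
s=robot.read_state();print(s['moment'].round(2))"
```

```text
eef_pos: [544.2, 183.6, 152.4]
force: [-3.0, -0.8, 7.9]
eef_pos: [543.9, 183.0, 148.6]
force: [0.9, -1.0, -3.4]
[-0.43  0.    0.  ]
```

```bash

python3 -m crank '[{"gripper":15,"dx":0,"dy":0,"dz":2,"wx":0,"wy":0,"wz":0},{"gripper":15,"dx":0,"dy":0,"dz":4,"wx":0,"wy":0,"wz":0}]'|grep -E "pos|force"
python3 -m crank '[{"gripper":15,"dx":0,"dy":0,"dz":2,"wx":0,"wy":0,"wz":0},{"gripper":15,"dx":0,"dy":0,"dz":4,"wx":0,"wy":0,"wz":0}]'|grep -E "pos|force"
python3 -c "
from h import *
s=robot.read_state();print(s['moment'].round(2))"
```

```text
eef_pos: [544.0, 183.0, 144.3]
force: [-0.8, -1.6, -2.8]
eef_pos: [544.0, 183.0, 140.4]
force: [-0.3, -2.9, -2.2]
[-0.79  0.03 -0.08]
```

```bash

python3 -m crank '[{"gripper":15,"dx":0,"dy":-1,"dz":1,"wx":0,"wy":0,"wz":0},{"gripper":15,"dx":0,"dy":-1,"dz":3,"wx":0,"wy":0,"wz":0}]'|grep -E "pos|force"
python3 -c "
from h import *
s=robot.read_state();print(s['moment'].round(2),s['joint_pos'].round(2))"
```

```text
eef_pos: [544.1, 182.8, 137.6]
force: [-1.2, -0.6, -2.4]
[-0.18  0.18 -0.11] [ 0.32  0.29 -0.21  1.07  0.    0.1 ]
```

```bash

python3 -m crank '[{"gripper":15,"dx":0,"dy":0,"dz":0,"wx":0,"wy":0,"wz":0.08},{"gripper":15,"dx":0,"dy":0,"dz":0,"wx":0,"wy":0,"wz":0.16},{"gripper":15,"dx":0,"dy":0,"dz":0,"wx":0,"wy":0,"wz":0.24},{"gripper":15,"dx":0,"dy":0,"dz":0,"wx":0,"wy":0,"wz":0.32}]'|grep -E "pos|force|rot"
python3 -c "
from h import *
s=robot.read_state();print(s['moment'].round(2),s['joint_pos'].round(2))"
```

```text
eef_pos: [543.4, 182.4, 137.2]
tcp_rot: [3.142, -0.002, 3.037]
force: [-1.7, -1.1, -4.7]
[-0.32  0.38  0.2 ] [ 0.32  0.29 -0.21  1.07  0.    0.43]
```

```bash

python3 -m crank '[{"gripper":15,"dx":0,"dy":0,"dz":0,"wx":0,"wy":0,"wz":0.1},{"gripper":15,"dx":0,"dy":0,"dz":0,"wx":0,"wy":0,"wz":0.2},{"gripper":15,"dx":0,"dy":0,"dz":0,"wx":0,"wy":0,"wz":0.3},{"gripper":15,"dx":0,"dy":0,"dz":0,"wx":0,"wy":0,"wz":0.4},{"gripper":15,"dx":0,"dy":0,"dz":0,"wx":0,"wy":0,"wz":0.5}]'|grep -E "pos|force|rot"
python3 -c "
from h import *
s=robot.read_state();print(s['moment'].round(2),s['joint_pos'].round(2))"
```

```text
eef_pos: [543.7, 183.2, 137.2]
tcp_rot: [3.141, -0.002, 2.536]
force: [0.4, 0.6, -5.4]
[0.24 0.08 0.23] [ 0.32  0.29 -0.21  1.07  0.    0.93]
```

```bash

python3 -m crank '[{"gripper":15,"dx":0,"dy":0,"dz":0,"wx":0,"wy":0,"wz":0.1},{"gripper":15,"dx":0,"dy":0,"dz":0,"wx":0,"wy":0,"wz":0.2},{"gripper":15,"dx":0,"dy":0,"dz":0,"wx":0,"wy":0,"wz":0.3},{"gripper":15,"dx":0,"dy":0,"dz":0,"wx":0,"wy":0,"wz":0.4},{"gripper":15,"dx":0,"dy":0,"dz":0,"wx":0,"wy":0,"wz":0.5}]'|grep -E "pos|force|rot"
python3 -c "
from h import *
s=robot.read_state();print(s['moment'].round(2),s['joint_pos'].round(2))"
python3 -m crank '[{"gripper":15,"dx":0,"dy":0,"dz":0,"wx":0,"wy":0,"wz":0.05},{"gripper":15,"dx":0,"dy":0,"dz":0,"wx":0,"wy":0,"wz":0.1}]'|grep -E "pos|force|rot"
python3 -c "
from h import *
s=robot.read_state();print(s['moment'].round(2),s['joint_pos'].round(2))"
```

```text
eef_pos: [544.3, 183.7, 137.2]
tcp_rot: [3.14, -0.002, 2.036]
force: [1.4, 1.7, -8.2]
[ 0.54 -0.47  0.23] [ 0.32  0.29 -0.21  1.07  0.    1.43]
eef_pos: [544.5, 183.7, 137.2]
tcp_rot: [3.14, -0.002, 1.939]
force: [1.9, 2.0, -7.1]
[ 0.65 -0.52  0.26] [ 0.32  0.29 -0.21  1.07  0.    1.53]
```

```bash
for i in 1; do
python3 -m crank '[{"gripper":15,"dx":0,"dy":0,"dz":0,"wx":0,"wy":0,"wz":0.04},{"gripper":15,"dx":0,"dy":0,"dz":0,"wx":0,"wy":0,"wz":0.08}]'|grep -E "pos|force|rot"
python3 -c "
from h import *
s=robot.read_state();print(s['moment'].round(2))"
python3 -m crank '[{"gripper":15,"dx":0,"dy":0,"dz":0,"wx":0,"wy":0,"wz":0.03},{"gripper":15,"dx":0,"dy":0,"dz":0,"wx":0,"wy":0,"wz":0.05}]'|grep -E "pos|force|rot"
python3 -c "
from h import *
s=robot.read_state();print(s['moment'].round(2))"; done
```

```text
eef_pos: [544.6, 183.7, 137.3]
tcp_rot: [3.14, -0.002, 1.859]
force: [1.9, 2.3, -8.3]
[ 0.64 -0.68  0.22]
eef_pos: [544.6, 183.7, 137.3]
tcp_rot: [3.141, -0.002, 1.81]
force: [2.8, 3.2, -9.7]
[ 0.79 -0.82  0.18]
```

```bash

python3 -m crank '[{"gripper":15,"dx":0,"dy":0,"dz":0,"wx":0,"wy":0,"wz":0.03},{"gripper":15,"dx":0,"dy":0,"dz":0,"wx":0,"wy":0,"wz":0.05}]'|grep -E "force|rot"
python3 -c "
from h import *
s=robot.read_state();print(s['moment'].round(2))"
python3 -m crank '[{"gripper":15,"dx":0,"dy":0,"dz":0,"wx":0,"wy":0,"wz":0.03},{"gripper":15,"dx":0,"dy":0,"dz":0,"wx":0,"wy":0,"wz":0.05}]'|grep -E "force|rot"
python3 -c "
from h import *
s=robot.read_state();print(s['moment'].round(2))"
```

```text
tcp_rot: [3.141, -0.002, 1.76]
force: [2.7, 3.7, -10.8]
[ 1.15 -1.06  0.33]
tcp_rot: [3.141, -0.002, 1.711]
force: [3.4, 3.7, -11.8]
[ 1.1  -1.16  0.8 ]
```

Moment rises to 0.8 N m at yaw ≈ 1.71, so that is the end stop. I give one more small push, then unwind within the play and withdraw.

```bash

python3 -m crank '[{"gripper":15,"dx":0,"dy":0,"dz":0,"wx":0,"wy":0,"wz":0.03},{"gripper":15,"dx":0,"dy":0,"dz":0,"wx":0,"wy":0,"wz":0.03}]'|grep -E "force|rot"
python3 -c "
from h import *
s=robot.read_state();print(s['moment'].round(2))"
python3 -m crank '[{"gripper":15,"dx":0,"dy":0,"dz":0,"wx":0,"wy":0,"wz":-0.06},{"gripper":15,"dx":0,"dy":0,"dz":0,"wx":0,"wy":0,"wz":-0.13},{"gripper":15,"dx":0,"dy":0,"dz":0,"wx":0,"wy":0,"wz":-0.13}]'|grep -E "pos|force|rot"
python3 -c "
from h import *
s=robot.read_state();print(s['moment'].round(2))"
```

```text
tcp_rot: [3.141, -0.002, 1.682]
force: [2.9, 2.7, -12.7]
[ 1.04 -1.15  1.01]
eef_pos: [544.5, 183.3, 137.9]
tcp_rot: [3.141, -0.002, 1.812]
force: [2.8, 3.2, -8.2]
[ 0.99 -0.68  0.04]
```

```bash

python3 -m crank '[{"gripper":15,"dx":0.7,"dy":1,"dz":-2,"wx":0,"wy":0,"wz":0},{"gripper":15,"dx":0.7,"dy":1,"dz":-5,"wx":0,"wy":0,"wz":0},{"gripper":15,"dx":0.7,"dy":1,"dz":-9,"wx":0,"wy":0,"wz":0}]'
python3 -m crank '[{"gripper":15,"dx":0,"dy":0,"dz":-5,"wx":0,"wy":0,"wz":0},{"gripper":15,"dx":0,"dy":0,"dz":-10,"wx":0,"wy":0,"wz":0},{"gripper":15,"dx":0,"dy":0,"dz":-20,"wx":0,"wy":0,"wz":0},{"gripper":15,"dx":0,"dy":0,"dz":-35,"wx":0,"wy":0,"wz":0},{"gripper":15,"dx":0,"dy":0,"dz":-50,"wx":0,"wy":0,"wz":0}]'
python3 - <<'E'
from h import *
s=robot.read_state();print(s['moment'].round(2))
for n in('side','scene','wrist'):cv2.imwrite(f'pics/{n}6.png',robot.snapshot(n))
to([578.5,-244,195],0.146+np.pi); print(np.arctan2(-244,578.5)+np.pi-(.146+np.pi))
E
```

```text
time: 20.45
eef_pos: [544.7, 183.4, 146.9]
tcp_rot: [-3.141, -0.001, 1.809]
force: [-0.4, 2.2, -6.2]
width: 22.9
time: 20.87
eef_pos: [544.6, 182.7, 198.0]
tcp_rot: [-3.141, 0.001, 1.81]
force: [0.3, 0.1, -4.2]
width: 22.7
[ 0.02 -0.02 -0.05]
shift [-422.9  -69.8    3.5] turn [ 0.003  0.003 -1.478]
-0.5451405164340875
```

```bash

python3 -m crank '[{"gripper":15,"dx":-20,"dy":-3,"dz":0,"wx":0,"wy":0,"wz":0},{"gripper":15,"dx":-48,"dy":-8,"dz":0,"wx":0,"wy":0,"wz":0},{"gripper":15,"dx":-80,"dy":-13,"dz":0,"wx":0,"wy":0,"wz":0},{"gripper":15,"dx":-112,"dy":-18,"dz":0,"wx":0,"wy":0,"wz":0},{"gripper":15,"dx":-144,"dy":-24,"dz":0,"wx":0,"wy":0,"wz":0}]'|grep pos
python3 -m crank '[{"gripper":15,"dx":-32,"dy":-5,"dz":0,"wx":0,"wy":0,"wz":0},{"gripper":15,"dx":-64,"dy":-11,"dz":0,"wx":0,"wy":0,"wz":0},{"gripper":15,"dx":-96,"dy":-16,"dz":0,"wx":0,"wy":0,"wz":0},{"gripper":15,"dx":-128,"dy":-21,"dz":0,"wx":0,"wy":0,"wz":0},{"gripper":15,"dx":-160,"dy":-26,"dz":0,"wx":0,"wy":0,"wz":0}]'|grep pos
python3 -m crank '[{"gripper":15,"dx":-32,"dy":-5,"dz":0,"wx":0,"wy":0,"wz":-0.08},{"gripper":15,"dx":-64,"dy":-11,"dz":0,"wx":0,"wy":0,"wz":-0.18},{"gripper":15,"dx":-90,"dy":-15,"dz":0,"wx":0,"wy":0,"wz":-0.29},{"gripper":15,"dx":-110,"dy":-18,"dz":0,"wx":0,"wy":0,"wz":-0.4},{"gripper":15,"dx":-119,"dy":-20,"dz":0,"wx":0,"wy":0,"wz":-0.5}]'|grep -E "pos|rot"
python3 -m crank '[{"gripper":15,"dx":0,"dy":0,"dz":0,"wx":0,"wy":0,"wz":-0.1},{"gripper":15,"dx":0,"dy":0,"dz":0,"wx":0,"wy":0,"wz":-0.2},{"gripper":15,"dx":0,"dy":0,"dz":0,"wx":0,"wy":0,"wz":-0.3},{"gripper":15,"dx":0,"dy":0,"dz":0,"wx":0,"wy":0,"wz":-0.4},{"gripper":15,"dx":0,"dy":0,"dz":0,"wx":0,"wy":0,"wz":-0.5}]'|grep -E "pos|rot"
python3 -m crank '[{"gripper":15,"dx":0,"dy":0,"dz":0,"wx":0,"wy":0,"wz":-0.1},{"gripper":15,"dx":0,"dy":0,"dz":0,"wx":0,"wy":0,"wz":-0.2},{"gripper":15,"dx":0,"dy":0,"dz":0,"wx":0,"wy":0,"wz":-0.3},{"gripper":15,"dx":0,"dy":0,"dz":0,"wx":0,"wy":0,"wz":-0.4},{"gripper":15,"dx":0,"dy":0,"dz":0,"wx":0,"wy":0,"wz":-0.478}]'
python3 - <<'E'
from h import *
to([578.5,-244,160],0.146+np.pi)
for n in('side','scene','wrist'):cv2.imwrite(f'pics/{n}7.png',robot.snapshot(n))
E
```

```text
eef_pos: [555.2, 36.3, 195.9]
eef_pos: [567.7, -125.5, 195.9]
eef_pos: [576.5, -247.3, 195.4]
tcp_rot: [-3.14, -0.001, 2.313]
eef_pos: [576.5, -244.2, 195.5]
tcp_rot: [3.141, -0.002, 2.815]
time: 23.1
eef_pos: [576.5, -244.1, 195.5]
tcp_rot: [3.141, -0.002, -2.99]
force: [0.7, -0.4, -3.7]
width: 23.0
shift [-2.  -0.2 35.5] turn [ 0.001 -0.002  0.005]
```

```bash

python3 -m crank '[{"gripper":15,"dx":-2,"dy":0,"dz":15,"wx":0,"wy":0,"wz":0},{"gripper":15,"dx":-2,"dy":0,"dz":35,"wx":0,"wy":0,"wz":0},{"gripper":15,"dx":-2,"dy":0,"dz":45,"wx":0,"wy":0,"wz":0},{"gripper":15,"dx":-2,"dy":0,"dz":55,"wx":0,"wy":0,"wz":0}]'|grep -E "pos|force"
python3 -m crank '[{"gripper":15,"dx":0,"dy":0,"dz":12,"wx":0,"wy":0,"wz":0},{"gripper":15,"dx":0,"dy":0,"dz":24,"wx":0,"wy":0,"wz":0},{"gripper":15,"dx":0,"dy":0,"dz":36,"wx":0,"wy":0,"wz":0}]'|grep -E "pos|force"
python3 -m crank '[{"gripper":15,"dx":0,"dy":0,"dz":12,"wx":0,"wy":0,"wz":0},{"gripper":15,"dx":0,"dy":0,"dz":22,"wx":0,"wy":0,"wz":0},{"gripper":15,"dx":0,"dy":0,"dz":29,"wx":0,"wy":0,"wz":0}]'|grep -E "pos|force"
python3 -c "
from h import *
s=robot.read_state();print(s['moment'].round(2))"
```

```text
eef_pos: [578.4, -243.6, 140.2]
force: [-0.9, 0.1, -5.0]
eef_pos: [579.5, -244.0, 104.9]
force: [-0.0, -0.5, -4.0]
eef_pos: [578.8, -243.6, 75.0]
force: [-0.2, -0.2, -4.6]
[0.06 0.03 0.02]
```

```bash

python3 -m crank '[{"gripper":15,"dx":0,"dy":0,"dz":2,"wx":0,"wy":0,"wz":0},{"gripper":15,"dx":0,"dy":0,"dz":4,"wx":0,"wy":0,"wz":0},{"gripper":15,"dx":0,"dy":0,"dz":5,"wx":0,"wy":0,"wz":0}]'|grep -E "pos|force"
python3 -m crank '[{"gripper":15,"dx":0,"dy":0,"dz":1,"wx":0,"wy":0,"wz":0},{"gripper":15,"dx":0,"dy":0,"dz":2,"wx":0,"wy":0,"wz":0}]'|grep -E "pos|force"
```

```text
eef_pos: [579.7, -244.0, 71.9]
force: [-0.0, 0.3, -2.9]
eef_pos: [579.9, -244.1, 70.3]
force: [-0.7, 0.1, -4.8]
```

```bash

python3 -m crank '[{"gripper":15,"dx":0,"dy":0,"dz":1,"wx":0,"wy":0,"wz":0},{"gripper":15,"dx":0,"dy":0,"dz":2,"wx":0,"wy":0,"wz":0}]'|grep -E "pos|force"
python3 -m crank '[{"gripper":15,"dx":0,"dy":0,"dz":1,"wx":0,"wy":0,"wz":0},{"gripper":15,"dx":0,"dy":0,"dz":2,"wx":0,"wy":0,"wz":0}]'|grep -E "pos|force"
```

```text
eef_pos: [579.6, -243.9, 68.0]
force: [0.3, 1.2, -4.3]
eef_pos: [579.7, -244.0, 67.2]
force: [-6.8, 1.6, 14.8]
```

Collar seated on the rim (contact at 67.5, matching the original height). Easing off, releasing and retreating.

```bash

python3 -m crank '[{"gripper":15,"dx":0,"dy":0,"dz":-1,"wx":0,"wy":0,"wz":0},{"gripper":30,"dx":0,"dy":0,"dz":-1,"wx":0,"wy":0,"wz":0},{"gripper":60,"dx":0,"dy":0,"dz":-1,"wx":0,"wy":0,"wz":0},{"gripper":60,"dx":0,"dy":0,"dz":-1,"wx":0,"wy":0,"wz":0},{"gripper":60,"dx":0,"dy":0,"dz":-1,"wx":0,"wy":0,"wz":0}]'
python3 -m crank '[{"gripper":60,"dx":0,"dy":0,"dz":-15,"wx":0,"wy":0,"wz":0},{"gripper":60,"dx":0,"dy":0,"dz":-45,"wx":0,"wy":0,"wz":0},{"gripper":60,"dx":0,"dy":0,"dz":-80,"wx":0,"wy":0,"wz":0},{"gripper":60,"dx":0,"dy":0,"dz":-115,"wx":0,"wy":0,"wz":0},{"gripper":60,"dx":0,"dy":0,"dz":-150,"wx":0,"wy":0,"wz":0}]'
python3 -m crank '[{"gripper":60,"dx":0,"dy":0,"dz":-20,"wx":0,"wy":0,"wz":0},{"gripper":60,"dx":0,"dy":0,"dz":-40,"wx":0,"wy":0,"wz":0},{"gripper":60,"dx":0,"dy":0,"dz":-40,"wx":0,"wy":0,"wz":0}]'
python3 - <<'E'
from h import *
f=lambda i,x,y,w,h:cv2.resize(i[y:y+h,x:x+w],(400,300),interpolation=cv2.INTER_CUBIC)
w,a,b=[robot.snapshot(n) for n in('wrist','side','scene')]
cv2.imwrite('pics/fin.png',np.vstack([np.hstack([f(b,295,192,80,60),f(a,275,172,80,60)]),np.hstack([f(w,120,40,400,300),f(a,365,230,80,60)])]))
E
```

```text
time: 25.25
eef_pos: [579.7, -244.0, 66.9]
tcp_rot: [-3.142, 0.001, -2.995]
force: [0.6, -0.6, -1.1]
width: 60.1
time: 25.67
eef_pos: [579.1, -243.8, 218.2]
tcp_rot: [3.141, 0.0, -2.995]
force: [1.4, -0.0, 0.2]
width: 60.0
time: 25.92
eef_pos: [581.5, -244.9, 261.7]
tcp_rot: [-3.138, 0.007, -2.995]
force: [0.2, 0.1, 0.9]
width: 60.1
```

View pics/fin.png

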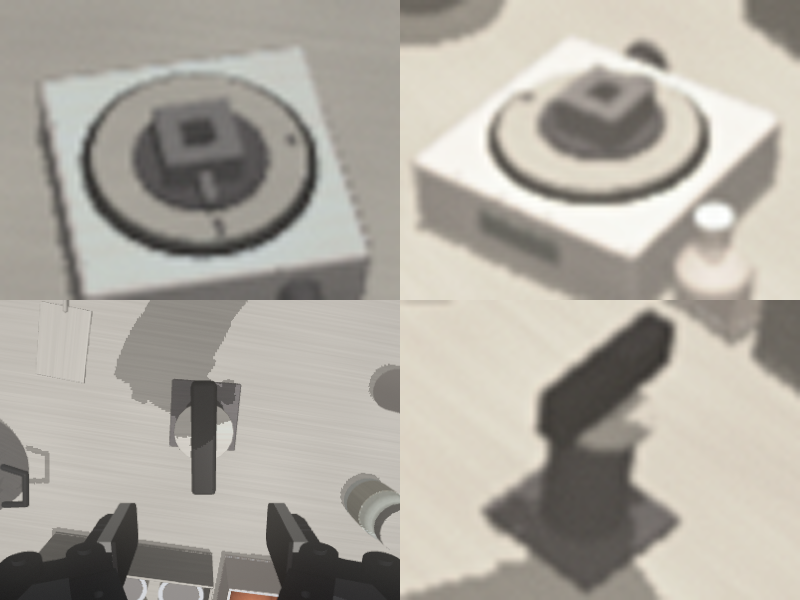

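The knob's nose now points along unit +x and the cover is low. The key hangs in the stand, but the side crop suggests a shift of about 1–2 px, so I check its height numerically against the first images.

```bash
python3 - <<'E'
from h import *
now={n:robot.snapshot(n) for n in('side','scene','wrist')}
for n,i in now.items():cv2.imwrite(f'pics/{n}8.png',i)
s=robot.read_state();np.save('T8',tool(s));print(s['eef_pos'])
def rect(i,box,th):
    x,y,w,h=box;g=cv2.cvtColor(i,cv2.COLOR_BGR2GRAY)[y:y+h,x:x+w]
    m=(g<th).astype(np.uint8);k,l,st,c=cv2.connectedComponentsWithStats(m)
    j=1+st[1:,4].argmax();p=np.argwhere(l==j)[:,::-1].astype(np.float32)
    r=cv2.minAreaRect(p);return st[j,:].tolist(),(c[j]+[x,y]).round(1),np.round(r[0]+np.array([x,y]),1),np.round(r[1],1),round(r[2],1)
for n,box in(('side',(380,225,50,40)),('scene',(195,185,40,35))):
  for th in(55,65,75):
    for nm,i in(('old',cv2.imread(f'pics/{n}.png')),('new',now[n])):print(n,th,nm,*rect(i,box,th))
for n,T,box in(('w3',np.load('T3.npy'),(280,110,120,160)),('wrist8',np.load('T8.npy'),(280,90,100,180))):
    print(n,*rect(cv2.imread(f'pics/{n}.png'),box,75))
# motion patterns
for n in('side','scene'):
  c=cam(n);print(n,[(proj(c,np.array([578.5,-244,122])+d)-proj(c,[578.5,-244,122]))[0].round(2).tolist() for d in([10,0,0],[0,10,0],[0,0,10])])
E
```

```text
[ 578.50957703 -243.55839097  254.93214026]
side 55 old [36, 15, 1, 1, 1] [416. 240.] [416. 240.] [0. 0.] 0.0Traceback (most recent call last):
  File "<stdin>", line 12, in <module>
  File "<stdin>", line 8, in rect
ValueError: attempt to get argmax of an empty sequence
```

```bash
python3 - <<'E'
from h import *
up=lambda i:cv2.resize(i,None,fx=8,fy=8,interpolation=cv2.INTER_CUBIC)
def shift(n,box,pad=4):
    o,w=cv2.imread(f'pics/{n}.png'),cv2.imread(f'pics/{n}8.png');x,y,a,b=box
    t=up(o[y:y+b,x:x+a]);S=up(w[y-pad:y+b+pad,x-pad:x+a+pad])
    m=cv2.minMaxLoc(cv2.matchTemplate(S,t,cv2.TM_CCOEFF_NORMED));return (np.array(m[3])/8-pad).round(2),round(m[1],3)
# side crop: handle top part; stand base control
print('side handle',shift('side',(389,231,32,26)),'left end',shift('side',(389,243,14,16)),'right end',shift('side',(406,231,15,12)),'base',shift('side',(381,262,42,28)))
print('scene handle',shift('scene',(202,188,20,35)),'top',shift('scene',(206,188,16,14)),'bottom',shift('scene',(202,205,12,16)),'base',shift('scene',(203,222,30,20)))
for n in('side','scene'):
  c=cam(n);print(n,[(proj(c,np.array([578.5,-244,122])+d)-proj(c,[578.5,-244,122]))[0].round(2).tolist() for d in([10,0,0],[0,10,0],[0,0,10])])
T=np.load('T8.npy');W=cam('wrist',T)
g=cv2.cvtColor(cv2.imread('pics/wrist8.png'),cv2.COLOR_BGR2GRAY)
m=np.zeros_like(g);m[100:260,305:345]=(g[100:260,305:345]<85)
k,l,st,c=cv2.connectedComponentsWithStats(m);print(st[1:][st[1:,4]>300].tolist())
print('pred top corners z140,150',[proj(W,[578.5+x*np.cos(.14),-244+x*np.sin(.14),z])[0].round(1).tolist() for z in(140,150) for x in(-53,53)])
E
```

```text
side handle (array([ 1.12, -0.75]), 0.99) left end (array([ 1.12, -0.75]), 0.996) right end (array([ 1.12, -0.62]), 0.992) base (array([0.  , 0.12]), 0.92)
scene handle (array([-0.5 ,  1.38]), 0.907) top (array([-0.25,  1.12]), 0.912) bottom (array([-0.5 ,  1.25]), 0.994) base (array([-0.12,  0.12]), 0.968)
side [[2.36, -1.34], [-2.34, -1.81], [0.36, -2.43]]
scene [[-0.96, 2.1], [2.73, 0.34], [-0.56, -1.94]]
[[305, 124, 36, 116, 2619]]
pred top corners z140,150 [[321.0, 123.7], [320.3, 236.1], [320.9, 124.3], [320.2, 240.2]]
```

Both cameras agree that the key only moved about 5 mm along +x, inside the tube's play. Its height is unchanged, and both handle ends shifted equally, so it isn't tilted. Handing in.

```bash
python3 -c "
from cell import robot
print(robot.read_state()['time']);print(robot.sign_off())"
```

```text
26.2167
the job is handed in; nothing more can be done
None
```

The separator is closed and locked, the key is back in its stand and released, and the job was handed in at 26.2 s.

- **Cover:** I pushed it down until it stopped hard. It stopped at the same height on two sides, under 45 N and 36 N.
- **Knob:** I put the key in the recess after one touch-search step of about 3 mm. I then turned it clockwise until the turning moment rose from 0.2 to 1.0 N m at the end stop. In the last picture the nose points along the unit's +x.
- **Key:** Its collar met the rim at the same height as before. Compared with the first pictures it sits about 5 mm further along +x, within the tube's play, with no measurable height change or tilt. The gripper was open and well above it at hand-in.
- **Other things on the bench:** The arm met nothing unexpected, and the bottle looks unmoved in the crops I compared. I did not check the others one by one.

**What disagreed:**
- The closed fingertips proved to end about 36 mm behind the reported TCP, so I worked from contact heights.
- The cover went down about 7.4 mm rather than 10 mm, so it had probably started partly pressed.
- The pictures put the recess about 3 mm from where the key actually entered.
- My first carry to the knob ran joint 6 to the end of its range, where the command was clamped. I turned the key half a turn to clear it.

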